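Load the parts cleaner and hold its dial at the third click

ROBOT

A 6-joint arm with a two-finger parallel gripper is mounted at the origin on the work surface. World frame = base frame: x ahead of the robot, y to its left, z up, the work surface at z = 0. Lengths are in m, angles in rad, forces in N, time in s.
With the tool pointing down it reaches from about 0.275 to 0.975 m from the base axis. Payload 8.4 kg.
Tool frame: the origin (TCP) lies at the very end of the fingers, on their centre line; the grasp point (between the pads) lies 19 mm behind it; z points along the fingers, y is the direction in which the jaws open and shut (so a half turn about z gives the same grasp; the last joint's range is limited). The gripper opens to 92 mm and grips with 3 to 60 N. Pads are 20 mm wide; open, the fingers measure 128 mm over their backs; the gripper's body (75 mm by 189 mm) begins 69 mm behind the grasp point.
Start: joints at [-1.259, 0.353, 1.633, -0, 1.155, -0.002], TCP at [0.193, -0.594, 0.191] pointing down, gripper open.
Joint ranges: [-2.63, 2.63], [-0.92, 2.1], [0.06, 2.66], [-1.3, 4.44], [0, 2.69], [-3.02, 3.02]. Speed limits (rad/s): [2.22, 2.22, 2.79, 3.14, 3.14, 3.14].

INTERFACE

Orientations are given as a unit quaternion [x, y, z, w].
In Python, from plant import ctrl gives the robot as it stands. The module is installed in compiled form; this text tells all that it offers.
- The arm moves only by the tool apply_moves, never from a script. Its argument "motion" is a list of rows, each a list of 3 entries, a list of its own where there are three numbers: the shift along the tool's x, y, z in m, then the turn, a rotation vector about the tool's x, y, z in units of 5 degrees (1.0 is 5 degrees), then the opening, from 0 (shut) to 1 (fully open). In form: [[[dx, dy, dz], [rx, ry, rz], fingers], ...]. A call has 1 to 8 rows; each row is the pose to reach, as a shift and turn from the pose commanded when the call began, along the tool's axes at that moment; what a row does not reach only later rows make up. A row lasts 1/8 s, in which the tool goes at most 62.5 mm and 10.7 degrees, less where a joint would pass 70% of its speed; a pose out of reach is approached as far as the arm can. A call with a gripper value outside its range is refused whole. The fingers move at their own pace and stop on an object; the grip force is fixed at half the most. Time passes only in rows, so rows that repeat a pose let the fingers close. It gives the time, the measured TCP pose, the force and the opening at its end, in the units of the state.
- ctrl.get_state(): the state, without advancing time (a new reading comes with each control period).
- ctrl.camera(name): name is "scene" or "top"; returns a dict with "frame" (420x560x3 uint8, blue, green, red), "mtx" (3x3 intrinsics, pixels), "R" (3x3) and "t" (3): a world point X has camera coordinates R X + t. Camera axes: x right, y down, z forward; pixel columns grow to the right and rows downward; lengths in m; the calibration is good to about 2 mm. A picture is of the moment at which its call begins. There is no depth.
- ctrl.hand_in(): hands the job in, once; it reports no verdict.
The state is a dict: "time_s": time; "joint_pos": joint angles; "qvel": joint speeds; "effort": joint torques, N m; "position": TCP position; "tool_rot": TCP orientation; "contact_force": force on the tool from outside, world axes, zero at the start; "wrist_torque": the same for the moment, N m; "gripper_width": opening from 0.0 (shut) to 1.0 (fully open).
Only numpy, scipy, OpenCV 4.12 (cv2) and the standard library are available. Lean on these libraries where they do the work, as an engineer would, in place of code of your own. Each camera call takes 0.05 s, during which the arm holds its last target.

TASK

Put the three used pieces from the bench (amber cuvette, green-capped vial, grey cuvette holder) into the tub of the parts cleaner, lowering each one down inside the tub before letting go rather than dropping it in. Then, with all three in, grip the cleaner's spring-return dial and turn it clockwise from rest, counting the clicks, to the third stop (the yellow mark) without running on past it, and finish still holding it there: the dial springs back if released. Leave the beaker, the white bottle and the carton where they stand.

Things in the scene. Friction and masses are not known exactly. Their poses are not given: they have to be found in the camera images.
- washer: Off-white cleaner fixed to the bench; origin on the bench under the tub's centre, sides along its axes, z up. Open tub 160 (x) by 190 mm (y) inside, floor 25 mm and rim 75 mm above the bench, walls 15 mm. A closed deck with a dark blue top, 75 mm high, adjoins it on the +y side (y 110 to 240, x -95 to 95 mm) and carries the dial at x 0, y 168 mm.
- dial_grip (a point): On the dial's vertical axis, 109.5 mm above the bench, 10 mm below the top of its black grip bar. Bar 42 mm long (along this point's x axis, which turns with the dial), 14 mm wide, standing 32 mm clear of a 44 mm disc whose top is 87.5 mm above the bench. A yellow line marks the bar's -x end; at rest it points along the cleaner's -x.
- dial (a joint): Dial angle, rad, clockwise from above; starts at 0, the rest stop. Clicks every 0.419 (24 deg): third 1.257 (yellow dot; others white), end 2.094. The spring pulls back with 0.06 N m at 0, 0.09 at the third stop; clicks add +-0.05 N m: heaviest 1/4 and lightest 3/4 of the way from stop to stop, mean at each stop. The spring beats the clicks: let go, it runs back to 0.
- cuvette_center (a point): Centre of the amber square cuvette standing upright on the bench: 12.5 x 12.5 mm, 45 mm tall, 20 g; point axes along its sides, z up.
- vial_center (a point): Centre of the pale round vial with a green cap standing upright on the bench: 28 mm across (cap 31 mm, the top 14 mm), 50 mm tall, 40 g.
- holder_center (a point): Centre of the grey U-shaped cuvette holder standing on its base: 60 mm long (point x), 24 mm wide (y), 36 mm tall, 70 g. Base 12 mm high; at each end a 16 mm long block rises to full height, brass screw heads on top, 28 mm open gap between. Can be gripped across its 24 mm width at mid-length, low on the base, or at one end block.
- beaker: Empty clear beaker, 68 mm across, 85 mm tall, origin at the centre of its underside. Bystander.
- bottle: White bottle with blue cap, 52 mm across, 120 mm tall, origin at the centre of its underside. Bystander.
- carton: Pale green closed carton, 70 x 70 x 80 mm, origin at the centre of its underside. Bystander.

How it is judged:
On the way, in this order (a step that is already met when the one before it is completed fails the run):
1. all three pieces lie in the tub, let go, with the dial still at rest (x of cuvette_center in the frame of washer between -0.08 and 0.08 m and y of cuvette_center in the frame of washer between -0.095 and 0.095 m and z of cuvette_center in the frame of washer between 0.025 and 0.075 m and contact force between each of the arm, the fingers and cuvette below 0.2 N and x of vial_center in the frame of washer between -0.08 and 0.08 m and y of vial_center in the frame of washer between -0.095 and 0.095 m and z of vial_center in the frame of washer between 0.025 and 0.075 m and contact force between each of the arm, the fingers and vial below 0.2 N and x of holder_center in the frame of washer between -0.08 and 0.08 m and y of holder_center in the frame of washer between -0.095 and 0.095 m and z of holder_center in the frame of washer between 0.025 and 0.075 m and contact force between each of the arm, the fingers and holder below 0.2 N and value of joint dial below 0.15 rad), for 0.2 s.
2. the dial is gripped at the third stop (value of joint dial between 1.11664 and 1.39664 rad and contact force between the fingers and dial above 2 N), for 0.3 s.
At the end, for the whole second after the job is handed in: The fingers hold the dial (contact over 2 N), at rest, within 0.14 rad of the third stop (1.257 rad), and the centres of the cuvette, the vial and the holder are within the tub's walls and below its rim, not touched by the robot (all of step 2 and x of cuvette_center in the frame of washer between -0.08 and 0.08 m and y of cuvette_center in the frame of washer between -0.095 and 0.095 m and z of cuvette_center in the frame of washer between 0.025 and 0.075 m and contact force between each of the arm, the fingers and cuvette below 0.2 N and x of vial_center in the frame of washer between -0.08 and 0.08 m and y of vial_center in the frame of washer between -0.095 and 0.095 m and z of vial_center in the frame of washer between 0.025 and 0.075 m and contact force between each of the arm, the fingers and vial below 0.2 N and x of holder_center in the frame of washer between -0.08 and 0.08 m and y of holder_center in the frame of washer between -0.095 and 0.095 m and z of holder_center in the frame of washer between 0.025 and 0.075 m and contact force between each of the arm, the fingers and holder below 0.2 N and velocity of joint dial between -0.15 and 0.15 rad/s); the arm keeps its last pose, push and grip.
It fails at once if the dial is turned past the third stop (more than 0.24 rad beyond it) (value of joint dial above 1.49664 rad).
It fails at once if a piece is dropped into the tub (falling free faster than 0.95 m/s, a drop of about 46 mm) ((linear speed of cuvette above 0.95 m/s and contact force between the fingers and cuvette below 0.05 N and horizontal distance between cuvette_center and washer below 0.12 m and height (world z) of cuvette_center below 0.15 m) or (linear speed of vial above 0.95 m/s and contact force between the fingers and vial below 0.05 N and horizontal distance between vial_center and washer below 0.12 m and height (world z) of vial_center below 0.15 m) or (linear speed of holder above 0.95 m/s and contact force between the fingers and holder below 0.05 N and horizontal distance between holder_center and washer below 0.12 m and height (world z) of holder_center below 0.15 m)).
It fails at once if the beaker, the bottle or the carton is moved more than 25 mm or knocked over (distance of any of beaker, bottle, carton from where it was at the start of the episode above 0.025 m or angle between any of beaker, bottle, carton's own z axis and vertical above 0.4 rad).
It also fails if it takes over 69 s, if anything falls off the work surface, if the arm or the gripper's body presses on something with over 40 N, if the wrist force passes 120 N, or if a joint passes its speed limit or range.

## Working session

There is one attempt and no reset: what is moved stays moved. The work goes in short steps, Python scripts to look and compute and a tool call to move; the robot and the scene stay as the last step left them, time stands still between calls to the robot, and variables do not carry over. Pictures are saved under pics/ and viewed, and the job is handed in when it is done.

Besides the shell and the picture viewer there is one more tool, called after "Request:" as name(argument=value, ...) on one line, values as JSON. apply_moves: Moves the arm, as the interface text tells. Its arguments: {"type":"object","properties":{"motion":{"type":"array"}},"required":["motion"]}

```bash
mkdir -p pics
python3 - <<'E'
from plant import ctrl
import cv2
s=ctrl.get_state()
for k,v in s.items(): print(k,v)
for n in("scene","top"):
    c=ctrl.camera(n); cv2.imwrite(f"pics/{n}0.png",c["frame"]); print(n,c["mtx"],c["R"],c["t"])
E
```

```text
time_s 0.0
joint_pos [-1.25941516e+00  3.53600315e-01  1.63411000e+00 -1.57375276e-06
  1.15521462e+00 -2.39918041e-03]
qvel [ 7.78451086e-05  1.05301048e-03 -6.31722850e-04 -1.09376525e-03
  5.97703914e-04  2.48394818e-04]
effort [-1.02540907e-03 -5.93846118e+01 -3.34218693e+01  6.98244455e-02
  2.34820991e-02 -1.68275410e-04]
position [ 0.19275184 -0.59399102  0.19040392]
tool_rot [ 9.87717692e-01  1.56247616e-01 -1.03215437e-04 -6.58099244e-04]
contact_force [ 0.88256953 -0.89886287 -0.05645342]
wrist_torque [ 0.0338045   0.00440434 -0.02220078]
gripper_width 1.002124494875543
scene [[500.13512132   0.         279.98026479]
 [  0.         500.13512132 213.59957376]
 [  0.           0.           1.        ]] [[ 0.70657645  0.70740925 -0.0179406 ]
 [ 0.41672134 -0.43645369 -0.79740297]
 [-0.57192048  0.55594993 -0.60318044]] [-0.38477264 -0.16977121  1.6828845 ]
top [[430.55097598   0.         282.188486  ]
 [  0.         430.55097598 209.81988489]
 [  0.           0.           1.        ]] [[-5.35093243e-02 -9.98567131e-01  6.60502832e-04]
 [-9.69425206e-01  5.17890667e-02 -2.39859671e-01]
 [ 2.39481777e-01 -1.34750370e-02 -9.70807345e-01]] [-0.02663104  0.61533584  0.80106522]
```

View pics/scene0.png

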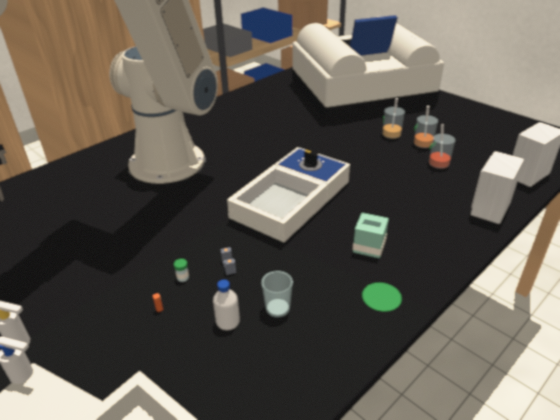

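View pics/top0.png

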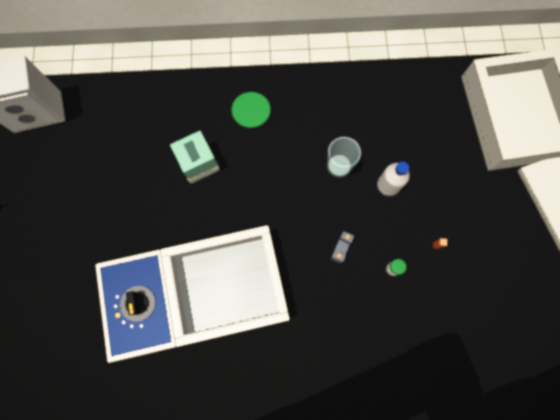

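```bash
cat > h.py <<'E'
import numpy as np,cv2
from plant import ctrl
def ray(c,u,v,z):
    R,t=c["R"],c["t"]; o=-R.T@t; d=R.T@np.linalg.inv(c["mtx"])@np.array([u,v,1.]); return o+d*(z-o[2])/d[2]
def proj(c,X):
    p=c["mtx"]@(c["R"]@np.array(X)+c["t"]); return p[:2]/p[2]
def crop(c,x0,y0,x1,y1,k,fn): cv2.imwrite(fn,cv2.resize(c["frame"][y0:y1,x0:x1],None,fx=k,fy=k,interpolation=cv2.INTER_CUBIC))
E
python3 - <<'E'
from h import *
c=ctrl.camera("top"); s=ctrl.camera("scene")
crop(c,320,220,460,290,5,"pics/t_items.png"); crop(c,90,220,300,370,3,"pics/t_w.png"); crop(s,140,235,260,325,6,"pics/s_items.png"); crop(s,220,140,360,245,5,"pics/s_w.png")
E
```

```text
(no output)
```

View pics/t_items.png

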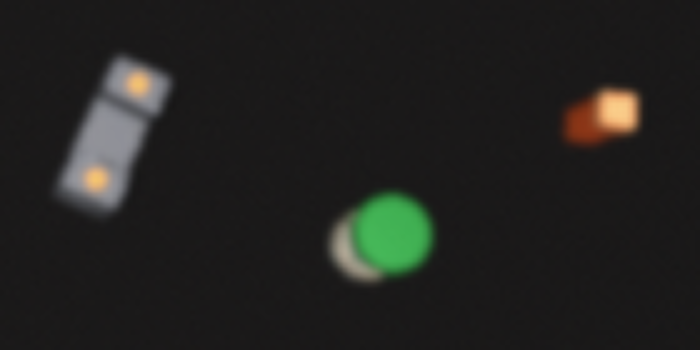

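View pics/t_w.png

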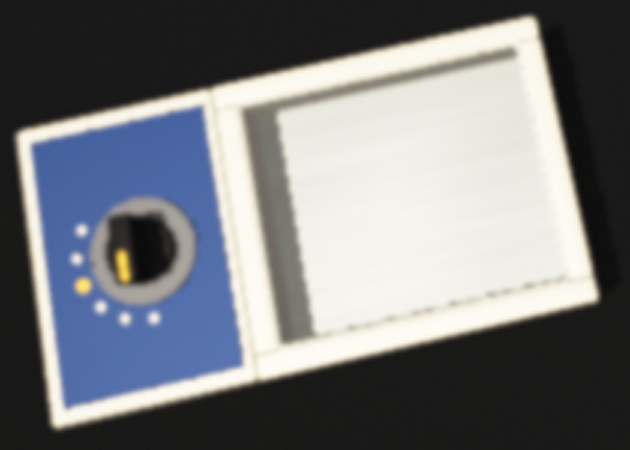

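View pics/s_items.png

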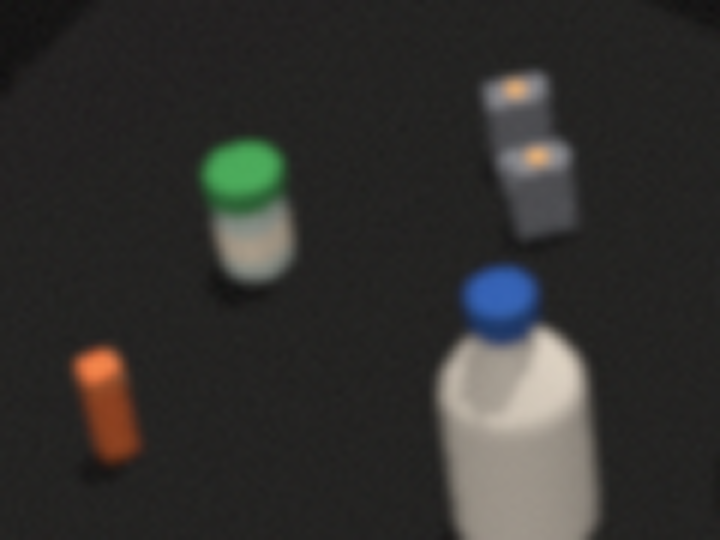

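View pics/s_w.png

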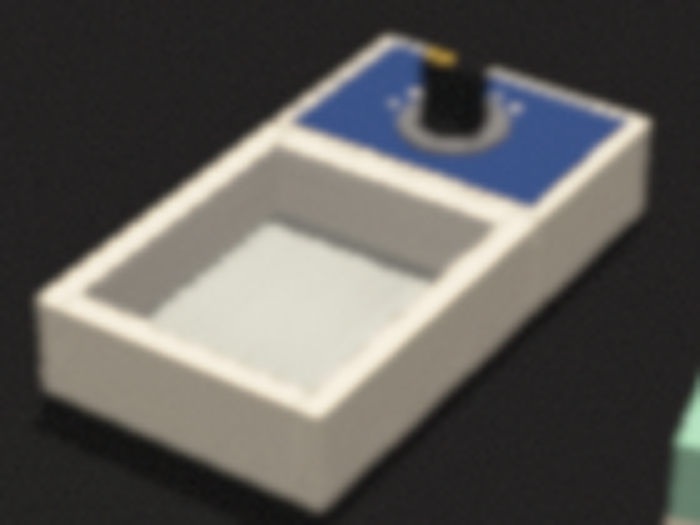

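Run:
```python
from h import *
c=ctrl.camera("top"); s=ctrl.camera("scene")
def cen(cam,f,box):
    x0,y0,x1,y1=box; im=cam["frame"][y0:y1,x0:x1].astype(int); b,g,r=im[...,0],im[...,1],im[...,2]
    m=f(b,g,r); ys,xs=np.nonzero(m); return xs.mean()+x0,ys.mean()+y0,m.sum()
for n,cam,box,f,z in [("cap t",c,(380,250,420,285),lambda b,g,r:(g>r+50)&(g>100),.05),("cap s",s,(165,250,200,290),lambda b,g,r:(g>r+50)&(g>110),.05),
  ("cuv t",c,(425,230,460,260),lambda b,g,r:(r>160)&(g>110),.045),("cuv s",s,(145,285,175,315),lambda b,g,r:(r>200),.045),
  ("scrA t",c,(340,225,356,246),lambda b,g,r:(r>b+50),.036),("scrB t",c,(330,246,350,262),lambda b,g,r:(r>b+50),.036),
  ("scrA s",s,(218,243,240,253),lambda b,g,r:(r>b+40),.036),("scrB s",s,(218,256,240,268),lambda b,g,r:(r>b+40),.036)]:
    u,v,k=cen(cam,f,box); print(n,u.round(1),v.round(1),k,ray(cam,u,v,z).round(4))
# cuvette base via top
pc=[(18,130),(537,15),(598,300),(55,427)]
L=np.array([[95,240],[95,-110],[-95,-110],[-95,240]])/1000
W=np.array([ray(c,90+u/3-.33,220+v/3-.33,.075)[:2] for u,v in pc]);print(W.round(4))
def fit(L,W):
    a=L-L.mean(0);b=W-W.mean(0); th=np.arctan2((a[:,0]*b[:,1]-a[:,1]*b[:,0]).sum(),(a*b).sum())
    R=np.array([[np.cos(th),-np.sin(th)],[np.sin(th),np.cos(th)]]);t=W.mean(0)-R@L.mean(0);print("yaw",th,"t",t,"res",(W-L@R.T-t).round(4).tolist());return R,t
R,t=fit(L,W)
ps=[(38,297),(320,415),(652,122),(390,35)] # scene: (-x,-y),(+x,-y),(+x,+y),(-x,+y)
Ls=np.array([[-95,-110],[95,-110],[95,240],[-95,240]])/1000
Ws=np.array([ray(s,220+u/5-.4,140+v/5-.4,.075)[:2] for u,v in ps]);fit(Ls,Ws)
print("dial",R@[0,.168]+t)
```

```text
cap t 398.0 266.3 189 [ 0.4887 -0.2881  0.05  ]
cap s 180.0 263.0 95 [ 0.49  -0.287  0.05 ]
cuv t 443.0 241.9 47 [ 0.5345 -0.3884  0.045 ]
cuv s 155.8 295.7 18 [ 0.5349 -0.3873  0.045 ]
scrA t 347.1 236.4 17 [ 0.558  -0.1928  0.036 ]
scrB t 338.9 255.4 17 [ 0.5191 -0.1722  0.036 ]
scrA s 225.5 249.2 10 [ 0.5176 -0.168   0.036 ]
scrB s 229.0 260.8 10 [ 0.5573 -0.19    0.036 ]
[[ 0.5247  0.3139]
 [ 0.5837 -0.0306]
 [ 0.3961 -0.0609]
 [ 0.3376  0.2816]]
yaw 0.16849894501493373 t [0.47140858 0.06190646] res [[-0.0001, -0.0006], [0.0001, 0.0], [-0.0001, 0.0016], [0.0001, -0.001]]
yaw 0.1669840885485558 t [0.47127931 0.06855963] res [[0.0001, 0.0001], [-0.0006, 0.0012], [0.0008, -0.0007], [-0.0004, -0.0006]]
dial [0.44323452 0.22752717]
```

Run:
```python
from h import *
for n,box,k in (("top",(90,220,300,370),3),("scene",(220,135,360,245),5)):
    c=ctrl.camera(n); im=c["frame"].astype(int); b,g,r=im[...,0],im[...,1],im[...,2]
    x0,y0,x1,y1=box
    m=np.zeros(b.shape,np.uint8); m[y0:y1,x0:x1]=((b>r+40)&(b>80))[y0:y1,x0:x1]
    cs,_=cv2.findContours(m,cv2.RETR_EXTERNAL,cv2.CHAIN_APPROX_NONE); cc=max(cs,key=cv2.contourArea); h=cv2.convexHull(cc)
    M=cv2.moments(h); u,v=M["m10"]/M["m00"],M["m01"]/M["m00"]; print(n,"deck",u,v,ray(c,u,v,.075))
    m=np.zeros(b.shape,np.uint8); g8=cv2.cvtColor(c["frame"],cv2.COLOR_BGR2GRAY); m[y0:y1,x0:x1]=((g8>60)|(b>r+40))[y0:y1,x0:x1]
    cs,_=cv2.findContours(m,cv2.RETR_EXTERNAL,cv2.CHAIN_APPROX_NONE); cc=max(cs,key=cv2.contourArea); print(cv2.contourArea(cc))
    q=cv2.approxPolyDP(cv2.convexHull(cc),4,True)[:,0]; print(q.tolist()); print([ray(c,*p,.075)[:2].round(4).tolist() for p in q])
```

```text
top deck 134.6595847416707 305.2446483180428 [0.43892148 0.23473945 0.075     ]
18287.0
[[269, 226], [288, 321], [106, 361], [97, 262]]
[[0.5809, -0.0311], [0.3937, -0.0588], [0.3396, 0.2854], [0.5265, 0.3114]]
scene deck 311.8397271952259 164.40971867007673 [0.44357526 0.23937514 0.075     ]
6612.5
[[350, 163], [348, 182], [284, 242], [228, 217], [226, 199], [296, 146]]
[[0.5223, 0.3249], [0.5836, 0.2392], [0.6377, -0.0772], [0.4602, -0.1071], [0.3936, -0.0579], [0.3309, 0.2881]]
```

```bash
cat >> h.py <<'E'
from scipy.spatial.transform import Rotation as Ro
def go(x,y,z,yaw):
    s=ctrl.get_state(); R=Ro.from_quat(s["tool_rot"]); d=R.inv().apply(np.array([x,y,z])-s["position"])
    # target: tool x at yaw, tool z down
    T=Ro.from_matrix(np.array([[np.cos(yaw),np.sin(yaw),0],[np.sin(yaw),-np.cos(yaw),0],[0,0,-1]]))
    r=(R.inv()*T).as_rotvec()/np.deg2rad(5)
    print("t",round(s["time_s"],2),"pos",s["position"].round(4),"w",round(s["gripper_width"],3),"F",s["contact_force"].round(2)); print("shift",d.round(4),"rot",r.round(3),"dist",np.linalg.norm(d).round(3)); return d,r
E
python3 -c "
from h import *
go(.538,-.181,.15,-.483)"
```

```text
t 0.4 pos [ 0.1929 -0.5944  0.191 ] w 0.999 F [-0.34 -0.51  0.6 ]
shift [ 0.4559 -0.2867  0.041 ] rot [-2.000e-03  1.000e-03  9.131e+00] dist 0.54
```

Request:
apply_moves(motion=[[[0.06, -0.0375, 0.0], [0, 0, 2], 0.6], [[0.456, -0.287, 0.041], [0, 0, 9.13], 0.6], [[0.456, -0.287, 0.041], [0, 0, 9.13], 0.6], [[0.456, -0.287, 0.041], [0, 0, 9.13], 0.6], [[0.456, -0.287, 0.041], [0, 0, 9.13], 0.6], [[0.456, -0.287, 0.041], [0, 0, 9.13], 0.6], [[0.456, -0.287, 0.041], [0, 0, 9.13], 0.6], [[0.456, -0.287, 0.041], [0, 0, 9.13], 0.6]])

```text
time_s: 1.4
position: [0.5065, -0.2186, 0.1546]
tool_rot: [0.971, -0.239, 0.0, 0.0]
contact_force: [0.6, -1.4, 0.4]
gripper_width: 0.601
```

```bash
python3 -c "
from h import *
go(.538,-.181,.09,-.483)"
```

```text
t 1.4 pos [ 0.5065 -0.2186  0.1546] w 0.601 F [ 0.55 -1.38  0.42]
shift [ 0.0104 -0.0479  0.0646] rot [ 0.001 -0.009  0.002] dist 0.081
```

Request:
apply_moves(motion=[[[0.01, -0.048, 0.04], [0, 0, 0], 0.6], [[0.01, -0.048, 0.0646], [0, 0, 0], 0.6], [[0.01, -0.048, 0.0646], [0, 0, 0], 0.6]])

```text
time_s: 1.78
position: [0.5351, -0.1813, 0.0882]
tool_rot: [0.971, -0.239, -0.002, -0.0]
contact_force: [0.5, -0.7, 0.3]
gripper_width: 0.601
```

```bash
python3 -c "
from h import *
go(.538,-.181,.004,-.483)
c=ctrl.camera('top'); crop(c,270,180,410,300,5,'pics/t1.png')
s=ctrl.camera('scene'); crop(s,160,180,290,300,5,'pics/s1.png')
for n,k in (('t',c),('s',s)):
  print(n,proj(k,s and ctrl.get_state()['position']))
"
```

```text
t 1.77 pos [ 0.5351 -0.1813  0.0882] w 0.601 F [ 0.47 -0.7   0.33]
shift [ 0.0027 -0.0017  0.0842] rot [0.008 0.044 0.015] dist 0.084
t [347.07142157 242.49104678]
s [223.97816466 238.77270088]
```

View pics/t1.png

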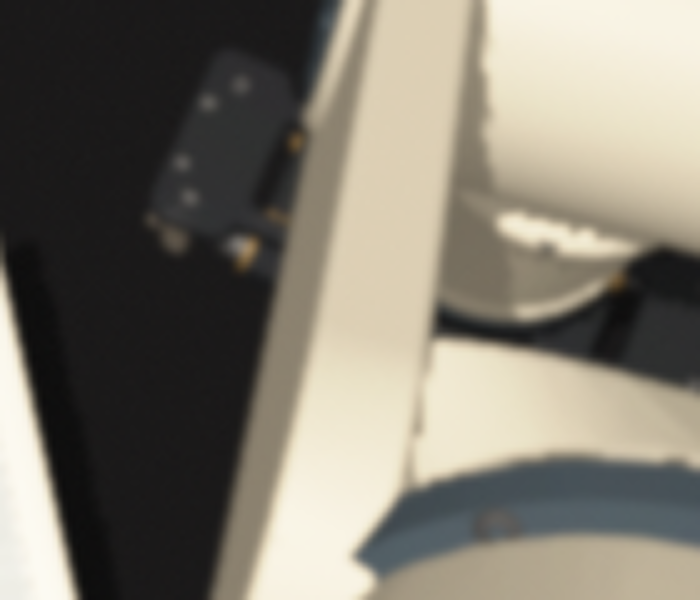

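View pics/s1.png

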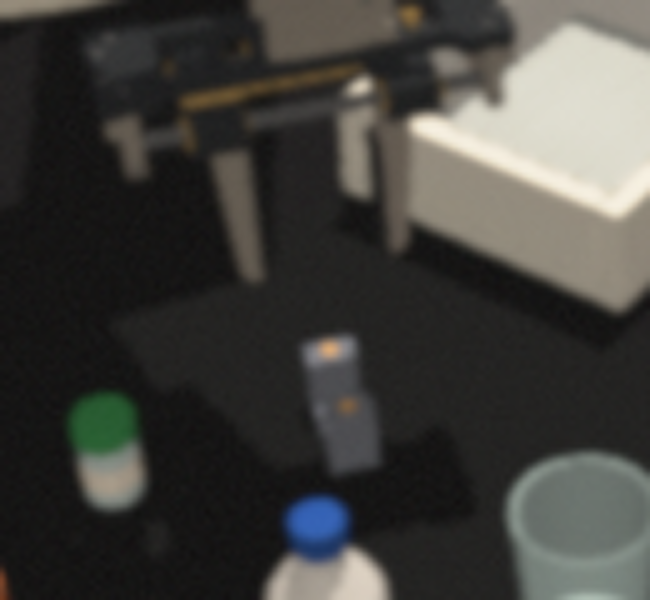

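```bash
python3 -c "
from h import *
s=ctrl.camera('scene'); p=ctrl.get_state()['position']; print(p)
f=s['frame'][200:270,180:280]; f=np.clip(f.astype(float)*4,0,255).astype(np.uint8); f=cv2.resize(f,None,fx=7,fy=7,interpolation=cv2.INTER_CUBIC)
u=(proj(s,p)-[180,200]+.5)*7; cv2.circle(f,(int(u[0]),int(u[1])),4,(0,0,255),-1)
cv2.imwrite('pics/s2.png',f)
"
```

```text
[ 0.53688718 -0.18311298  0.09106084]
```

View pics/s2.png

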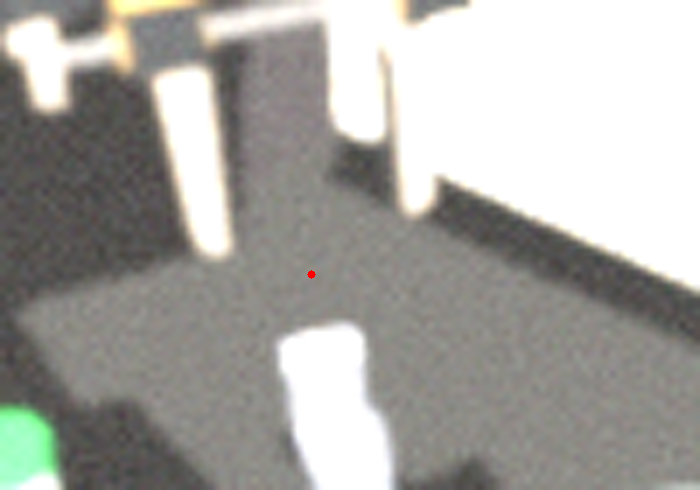

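Request:
apply_moves(motion=[[[0.001, -0.001, 0.03], [0, 0, 0], 0.6], [[0.001, -0.001, 0.06], [0, 0, 0], 0.6], [[0.001, -0.001, 0.06], [0, 0, 0], 0.6]])

```text
time_s: 2.3
position: [0.5367, -0.1824, 0.0295]
tool_rot: [0.971, -0.24, -0.001, -0.0]
contact_force: [0.3, 0.3, -1.3]
gripper_width: 0.6
```

```bash
python3 -c "
from h import *
s=ctrl.camera('scene'); p=ctrl.get_state()['position']; print(p)
f=s['frame'][200:280,180:280]; f=np.clip(f.astype(float)*2,0,255).astype(np.uint8); f=cv2.resize(f,None,fx=7,fy=7,interpolation=cv2.INTER_CUBIC)
u=(proj(s,p)-[180,200]+.5)*7; cv2.circle(f,(int(u[0]),int(u[1])),4,(0,0,255),-1)
cv2.imwrite('pics/s3.png',f)
"
```

```text
[ 0.5376627  -0.18253313  0.0306454 ]
```

View pics/s3.png

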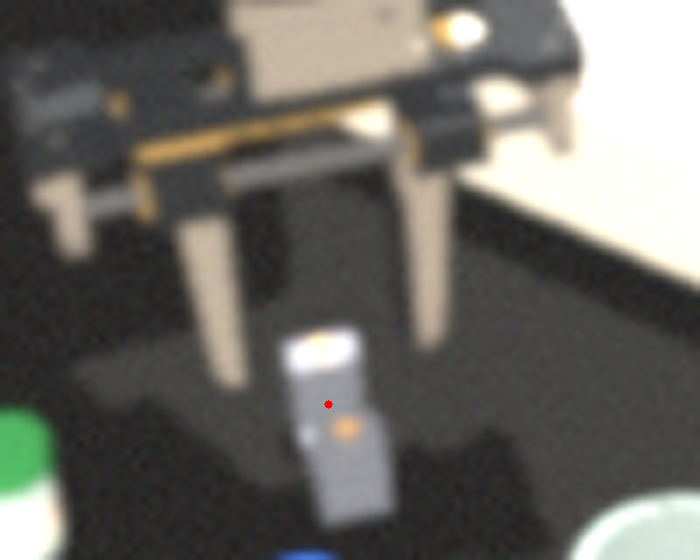

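Request:
apply_moves(motion=[[[0.001, -0.001, 0.012], [0, 0, 0], 0.6], [[0.001, -0.001, 0.025], [0, 0, 0], 0.6], [[0.001, -0.001, 0.026], [0, 0, 0], 0.6], [[0.001, -0.001, 0.026], [0, 0, 0], 0.6]])

```text
time_s: 2.85
position: [0.5391, -0.1815, 0.0038]
tool_rot: [0.971, -0.239, -0.0, -0.0]
contact_force: [-0.5, 0.6, -0.6]
gripper_width: 0.598
```

```bash
python3 -c "
from h import *
s=ctrl.camera('scene'); st=ctrl.get_state();p=st['position']; print(p,st['contact_force'])
f=s['frame'][200:280,180:280]; f=np.clip(f.astype(float)*2,0,255).astype(np.uint8); f=cv2.resize(f,None,fx=7,fy=7,interpolation=cv2.INTER_CUBIC)
u=(proj(s,p)-[180,200]+.5)*7; cv2.circle(f,(int(u[0]),int(u[1])),4,(0,0,255),-1)
cv2.imwrite('pics/s4.png',f)
"
```

```text
[ 0.53922894 -0.18153492  0.00402353] [ 0.3494183   0.46065019 -0.3885843 ]
```

View pics/s4.png

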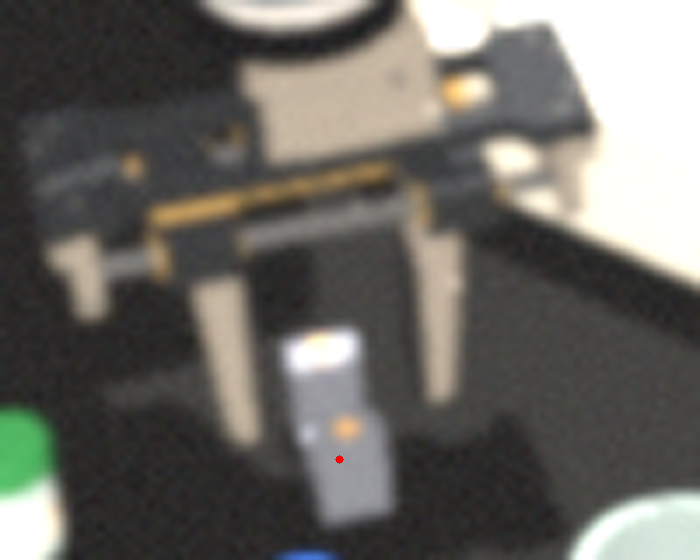

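Request:
apply_moves(motion=[[[0, 0, 0], [0, 0, 0], 0.4], [[0, 0, 0], [0, 0, 0], 0.2], [[0, 0, 0], [0, 0, 0], 0.1], [[0, 0, 0], [0, 0, 0], 0.1]])

```text
time_s: 3.4
position: [0.5392, -0.1815, 0.004]
tool_rot: [0.971, -0.239, 0.0, 0.0]
contact_force: [0.0, 0.2, 0.3]
gripper_width: 0.185
```

Request:
apply_moves(motion=[[[0, 0, 0], [0, 0, 0], 0.1], [[0, 0, 0], [0, 0, 0], 0.1]])

```text
time_s: 3.65
position: [0.5391, -0.1815, 0.0039]
tool_rot: [0.971, -0.239, -0.0, -0.0]
contact_force: [-0.3, -0.8, 0.4]
gripper_width: 0.103
```

```bash
python3 -c "
from h import *
s=ctrl.camera('scene'); st=ctrl.get_state();p=st['position']; print(p,st['contact_force'])
f=s['frame'][200:280,180:280]; f=np.clip(f.astype(float)*2,0,255).astype(np.uint8); f=cv2.resize(f,None,fx=7,fy=7,interpolation=cv2.INTER_CUBIC)
cv2.imwrite('pics/s5.png',f)
c=ctrl.camera('top'); crop(c,290,180,430,300,5,'pics/t5.png')
"
```

```text
[ 0.53909843 -0.18155578  0.00388975] [ 0.7546207   0.16864297 -0.74606258]
```

View pics/s5.png

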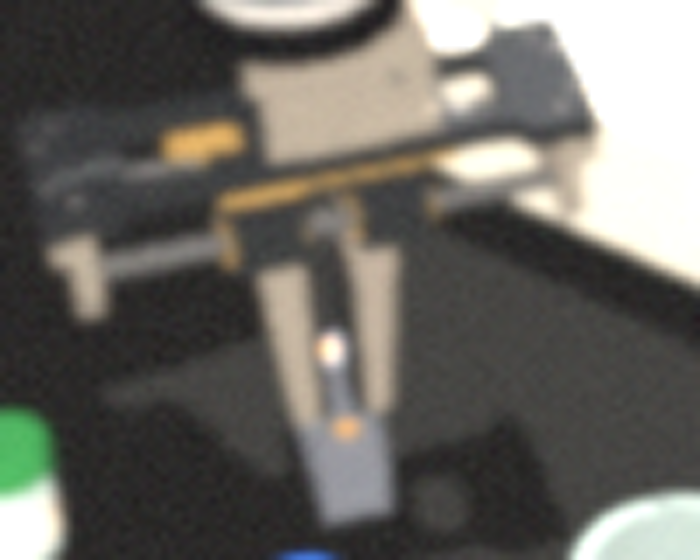

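View pics/t5.png

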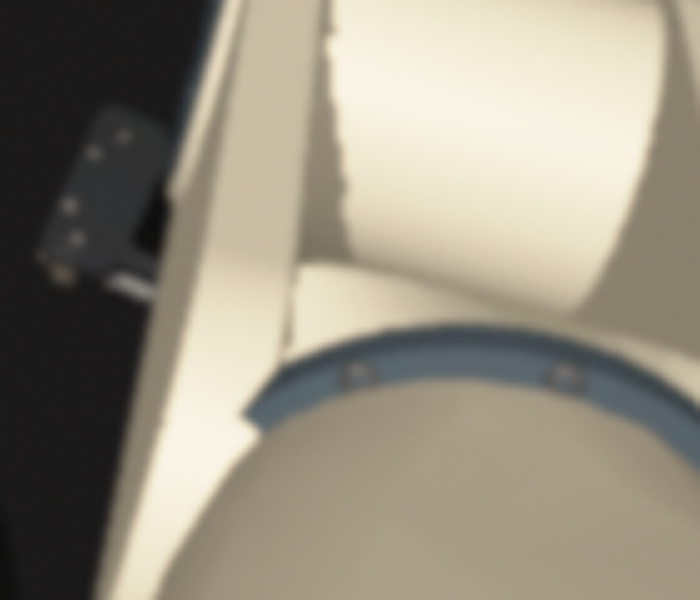

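Request:
apply_moves(motion=[[[0, 0, 0], [0, 0, 0], 0.5], [[0, 0, 0], [0, 0, 0], 0.5], [[0, 0, 0.003], [0, 0, 0], 0.5], [[0, 0, 0.006], [0, 0, 0], 0.5], [[0, 0, 0.009], [0, 0, 0], 0.5], [[0, 0, 0.011], [0, 0, 0], 0.5], [[0, 0, 0.011], [0, 0, 0], 0.5]])

```text
time_s: 4.62
position: [0.5389, -0.1815, -0.0073]
tool_rot: [0.971, -0.239, -0.0, -0.0]
contact_force: [0.2, 0.1, -0.3]
gripper_width: 0.498
```

Request:
apply_moves(motion=[[[0, 0, 0.002], [0, 0, 0], 0.5], [[0, 0, 0.004], [0, 0, 0], 0.5], [[0, 0, 0.006], [0, 0, 0], 0.5], [[0, 0, 0.006], [0, 0, 0], 0.5]])

```text
time_s: 5.12
position: [0.539, -0.1815, -0.0133]
tool_rot: [0.971, -0.239, -0.0, -0.0]
contact_force: [0.1, 0.2, 0.7]
gripper_width: 0.499
```

Request:
apply_moves(motion=[[[0, 0, 0.001], [0, 0, 0], 0.5], [[0, 0, 0.002], [0, 0, 0], 0.5], [[0, 0, 0.003], [0, 0, 0], 0.5]])

```text
time_s: 5.5
position: [0.5391, -0.1815, -0.0161]
tool_rot: [0.971, -0.239, 0.0, -0.0]
contact_force: [-0.4, 0.0, -0.4]
gripper_width: 0.499
```

Request:
apply_moves(motion=[[[0, 0, 0.001], [0, 0, 0], 0.5], [[0, 0, 0.002], [0, 0, 0], 0.5], [[0, 0, 0.002], [0, 0, 0], 0.5]])

```text
time_s: 5.88
position: [0.5391, -0.1815, -0.0182]
tool_rot: [0.971, -0.239, -0.0, -0.0]
contact_force: [0.0, -0.5, -0.9]
gripper_width: 0.504
```

Request:
apply_moves(motion=[[[0, 0, 0], [0, 0, 0], 0.3], [[0, 0, 0], [0, 0, 0], 0.1], [[0, 0, 0], [0, 0, 0], 0.1], [[0, 0, 0], [0, 0, 0], 0.1], [[0, 0, 0], [0, 0, 0], 0.1]])

```text
time_s: 6.5
position: [0.5391, -0.1815, -0.0181]
tool_rot: [0.971, -0.239, -0.0, 0.0]
contact_force: [-0.6, 0.1, 0.3]
gripper_width: 0.253
```

```bash
python3 -c "
from h import *
s=ctrl.camera('scene'); st=ctrl.get_state();p=st['position']; print(p,st['contact_force'])
f=s['frame'][200:280,180:280]; f=np.clip(f.astype(float)*2,0,255).astype(np.uint8); f=cv2.resize(f,None,fx=7,fy=7,interpolation=cv2.INTER_CUBIC)
cv2.imwrite('pics/s6.png',f)
"
```

```text
[ 0.53911758 -0.1815618  -0.01805787] [ 0.53681938 -0.87878515  0.43541112]
```

View pics/s6.png

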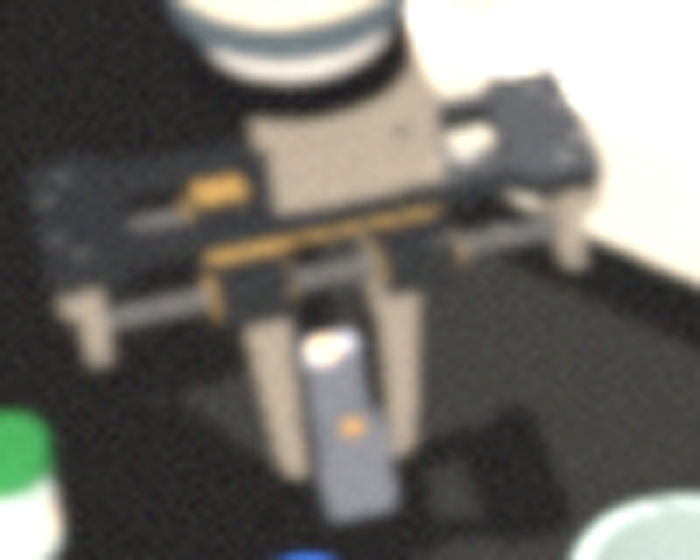

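```bash
cat >> h.py <<'E'
YAW=.168; T0=np.array([.4713,.065])
def W(x,y): c,s=np.cos(YAW),np.sin(YAW); return T0+[c*x-s*y,s*x+c*y]
E
python3 -c "
from h import *
p=W(.038,-.01);print(p)
go(*p,.10,.168)"
```

```text
[0.51043711 0.0614948 ]
t 6.55 pos [ 0.5391 -0.1816 -0.0181] w 0.256 F [ 0.54 -0.88  0.44]
shift [-0.1383 -0.2019 -0.1181] rot [ 0.    -0.    -7.459] dist 0.272
```

Request:
apply_moves(motion=[[[0, 0, -0.03], [0, 0, 0], 0.1], [[0, 0, -0.08], [0, 0, 0], 0.1], [[0, 0, -0.118], [0, 0, 0], 0.1], [[-0.03, -0.045, -0.118], [0, 0, -2], 0.1], [[-0.07, -0.095, -0.118], [0, 0, -4], 0.1], [[-0.11, -0.15, -0.118], [0, 0, -6], 0.1], [[-0.138, -0.202, -0.118], [0, 0, -7.46], 0.1], [[-0.138, -0.202, -0.118], [0, 0, -7.46], 0.1]])

```text
time_s: 7.55
position: [0.5102, 0.065, 0.1]
tool_rot: [0.996, 0.087, 0.0, -0.0]
contact_force: [-0.4, -1.1, -1.2]
gripper_width: 0.254
```

```bash
python3 -c "
from h import *
p=W(.038,-.01)
go(*p,.008,.168)
s=ctrl.camera('scene'); crop(s,200,100,360,250,5,'pics/s7.png')
c=ctrl.camera('top'); crop(c,150,200,300,340,4,'pics/t7.png')
"
```

```text
t 7.55 pos [0.5102 0.065  0.1   ] w 0.254 F [-0.43 -1.08 -1.24]
shift [-0.0004  0.0036  0.092 ] rot [-0.007 -0.003  0.069] dist 0.092
```

View pics/s7.png

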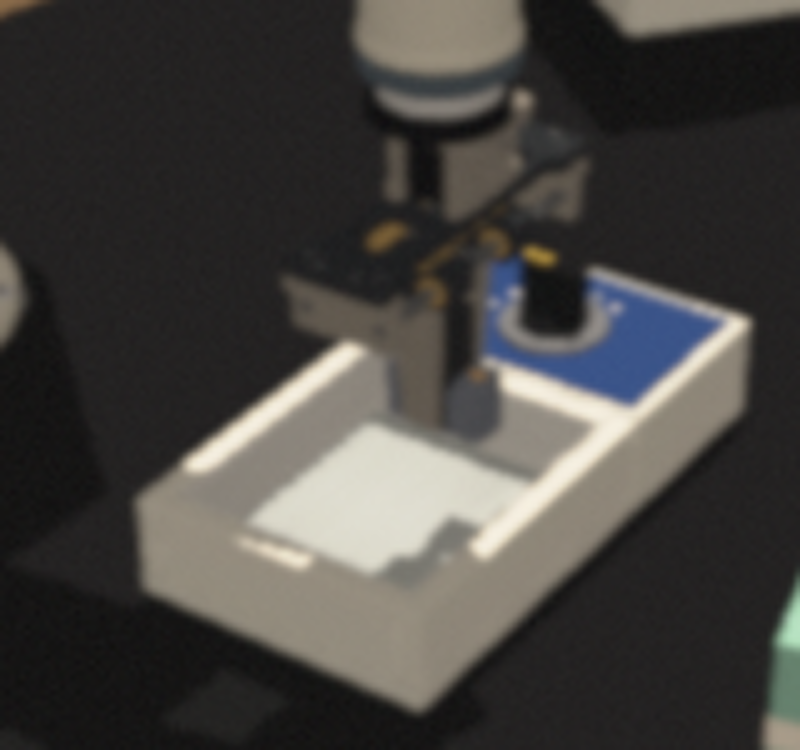

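View pics/t7.png

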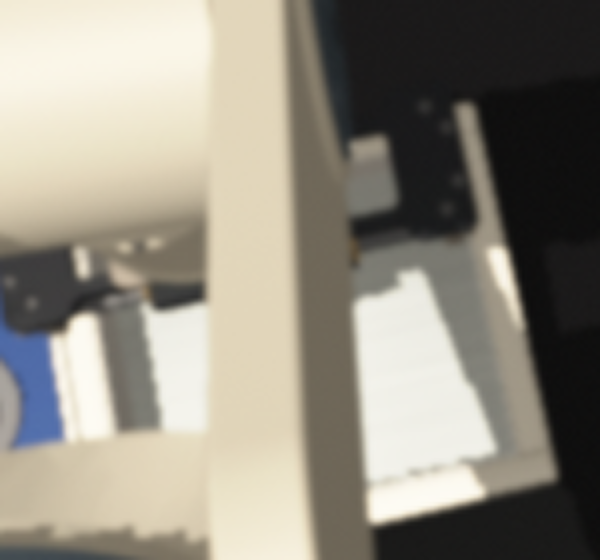

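Request:
apply_moves(motion=[[[0, 0, 0.025], [0, 0, 0], 0.1], [[0, 0, 0.055], [0, 0, 0], 0.1], [[0, 0, 0.08], [0, 0, 0], 0.1], [[0, 0, 0.089], [0, 0, 0], 0.1], [[0, 0, 0.092], [0, 0, 0], 0.1], [[0, 0, 0.092], [0, 0, 0], 0.1]])

```text
time_s: 8.4
position: [0.5112, 0.0611, 0.0085]
tool_rot: [0.997, 0.084, 0.0, -0.0]
contact_force: [0.4, 0.4, -1.0]
gripper_width: 0.258
```

Request:
apply_moves(motion=[[[0, 0, 0.0], [0, 0, 0], 0.45], [[0, 0, 0.0], [0, 0, 0], 0.45], [[0, 0, 0.0], [0, 0, 0], 0.45], [[0, 0, -0.03], [0, 0, 0], 0.45], [[0, 0, -0.07], [0, 0, 0], 0.45], [[0, 0, -0.11], [0, 0, 0], 0.5], [[0, 0, -0.11], [0, 0, 0], 0.5]])

```text
time_s: 9.28
position: [0.513, 0.0618, 0.1209]
tool_rot: [0.996, 0.084, 0.003, -0.0]
contact_force: [-0.4, -0.3, -0.0]
gripper_width: 0.498
```

```bash
python3 -c "
from h import *
go(.4893,-.2875,.06,.168)"
```

```text
t 9.28 pos [0.513  0.0618 0.1209] w 0.498 F [-0.41 -0.28 -0.04]
shift [-0.0822  0.3404  0.0606] rot [ 0.003 -0.068  0.002] dist 0.355
```

Request:
apply_moves(motion=[[[-0.01, 0.045, 0.0], [0, 0, 0], 0.5], [[-0.025, 0.105, 0.0], [0, 0, 0], 0.5], [[-0.04, 0.165, 0.01], [0, 0, 0], 0.5], [[-0.055, 0.225, 0.03], [0, 0, 0], 0.5], [[-0.07, 0.285, 0.05], [0, 0, 0], 0.5], [[-0.081, 0.34, 0.06], [0, 0, 0], 0.5], [[-0.081, 0.34, 0.06], [0, 0, 0], 0.5]])

```text
time_s: 10.15
position: [0.4864, -0.2905, 0.0559]
tool_rot: [0.997, 0.082, -0.001, -0.0]
contact_force: [0.2, 0.9, 0.4]
gripper_width: 0.496
```

```bash
python3 -c "
from h import *
s=ctrl.camera('scene'); crop(s,120,190,260,310,5,'pics/s8.png')
c=ctrl.camera('top'); crop(c,150,200,300,340,4,'pics/t8.png')
go(.4893,-.2875,-.007,.168)
"
```

```text
t 10.25 pos [ 0.4866 -0.2871  0.0567] w 0.501 F [-0.18  0.46 -0.84]
shift [0.0027 0.0009 0.0637] rot [-0.019  0.018 -0.019] dist 0.064
```

View pics/s8.png

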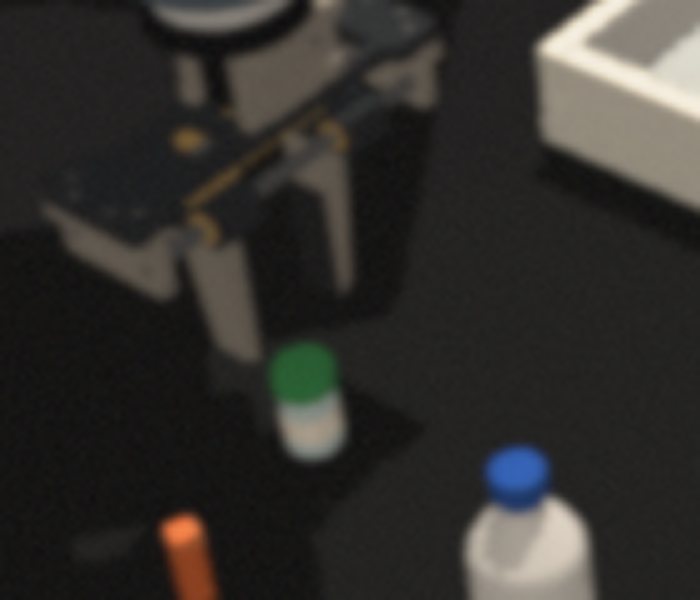

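View pics/t8.png

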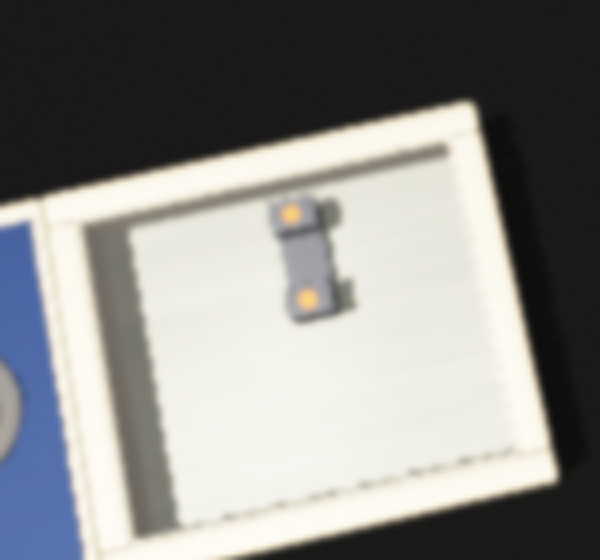

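Request:
apply_moves(motion=[[[0.002, 0.001, 0.025], [0, 0, 0], 0.5], [[0.002, 0.001, 0.05], [0, 0, 0], 0.5], [[0.002, 0.001, 0.064], [0, 0, 0], 0.5], [[0.002, 0.001, 0.064], [0, 0, 0], 0.35], [[0.002, 0.001, 0.064], [0, 0, 0], 0.2], [[0.002, 0.001, 0.064], [0, 0, 0], 0.2], [[0.002, 0.001, 0.064], [0, 0, 0], 0.2]])

```text
time_s: 11.12
position: [0.4901, -0.2881, -0.0055]
tool_rot: [0.996, 0.084, 0.0, 0.0]
contact_force: [-0.5, 0.8, 0.6]
gripper_width: 0.331
```

```bash
python3 -c "
from h import *
p=W(-.022,-.015)
s=ctrl.camera('scene'); crop(s,120,190,260,310,5,'pics/s9.png')
go(*p,.11,.168)
"
```

```text
t 11.18 pos [ 0.4901 -0.2882 -0.0056] w 0.324 F [-1.06  0.86 -0.24]
shift [ 0.0186 -0.3363 -0.1158] rot [ 0.005 -0.006 -0.001] dist 0.356
```

View pics/s9.png

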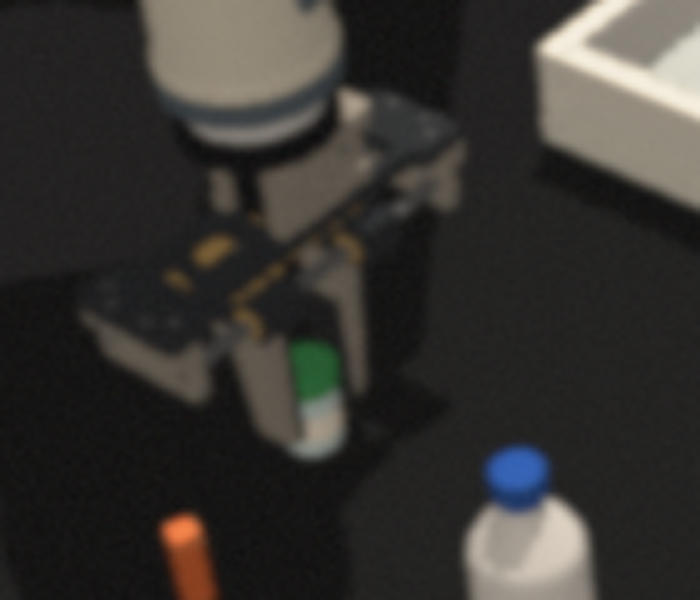

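Request:
apply_moves(motion=[[[0, 0, -0.03], [0, 0, 0], 0.2], [[0.0, -0.01, -0.085], [0, 0, 0], 0.2], [[0.004, -0.06, -0.116], [0, 0, 0], 0.2], [[0.008, -0.12, -0.116], [0, 0, 0], 0.2], [[0.012, -0.18, -0.116], [0, 0, 0], 0.2], [[0.015, -0.24, -0.116], [0, 0, 0], 0.2], [[0.018, -0.295, -0.116], [0, 0, 0], 0.2], [[0.0186, -0.3363, -0.116], [0, 0, 0], 0.2]])

```text
time_s: 12.18
position: [0.4516, 0.0487, 0.1103]
tool_rot: [0.996, 0.084, 0.0, -0.0]
contact_force: [0.3, 0.2, 0.3]
gripper_width: 0.325
```

```bash
python3 -c "
from h import *
p=W(-.022,-.015)
go(*p,.020,.168)
s=ctrl.camera('scene'); crop(s,200,100,360,250,5,'pics/s10.png')
"
```

```text
t 12.18 pos [0.4516 0.0487 0.1103] w 0.325 F [0.33 0.18 0.25]
shift [0.0001 0.0022 0.0903] rot [-0.001 -0.009  0.01 ] dist 0.09
```

View pics/s10.png

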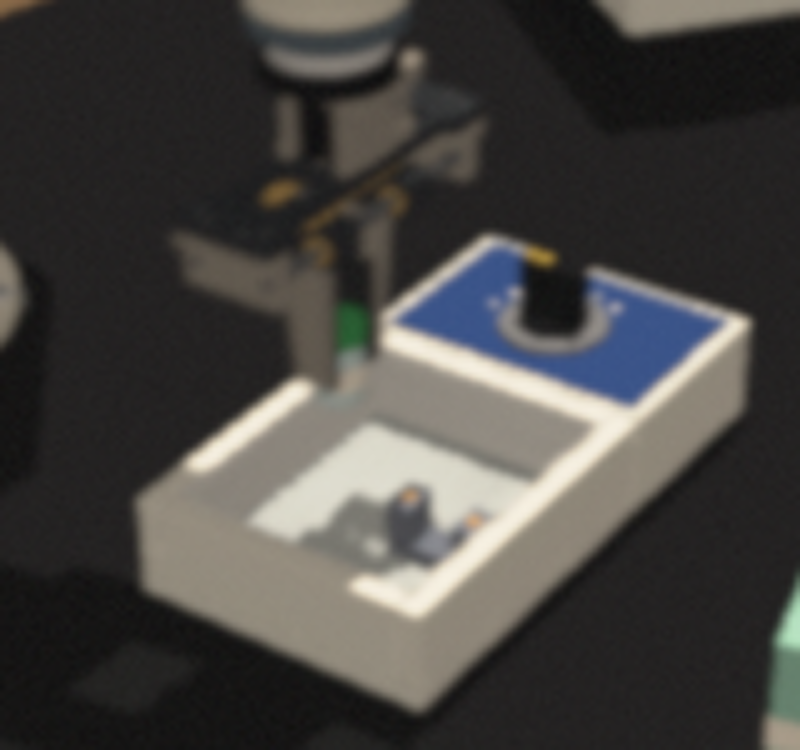

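Request:
apply_moves(motion=[[[0, 0, 0.025], [0, 0, 0], 0.2], [[0, 0, 0.055], [0, 0, 0], 0.2], [[0, 0, 0.08], [0, 0, 0], 0.2], [[0, 0, 0.088], [0, 0, 0], 0.2], [[0, 0, 0.09], [0, 0, 0], 0.2], [[0, 0, 0.09], [0, 0, 0], 0.2]])

```text
time_s: 12.98
position: [0.4526, 0.0467, 0.0206]
tool_rot: [0.996, 0.084, 0.001, -0.0]
contact_force: [-0.5, -0.5, 0.2]
gripper_width: 0.333
```

Request:
apply_moves(motion=[[[0, 0, 0.0], [0, 0, 0], 0.5], [[0, 0, 0.0], [0, 0, 0], 0.5], [[0, 0, 0.0], [0, 0, 0], 0.5], [[0, 0, -0.03], [0, 0, 0], 0.5], [[0, 0, -0.07], [0, 0, 0], 0.5], [[0, 0, -0.1], [0, 0, 0], 0.4], [[0, 0, -0.1], [0, 0, 0], 0.4]])

```text
time_s: 13.85
position: [0.4537, 0.0469, 0.1219]
tool_rot: [0.996, 0.084, 0.002, -0.0]
contact_force: [0.1, 1.0, -1.3]
gripper_width: 0.397
```

```bash
python3 -c "
from h import *
go(.5347,-.388,.06,0.)
s=ctrl.camera('scene'); crop(s,200,100,360,250,5,'pics/s11.png')
"
```

```text
t 13.85 pos [0.4537 0.0469 0.1219] w 0.397 F [ 0.07  0.99 -1.32]
shift [0.0068 0.4423 0.0621] rot [-1.000e-03 -5.200e-02  1.927e+00] dist 0.447
```

View pics/s11.png

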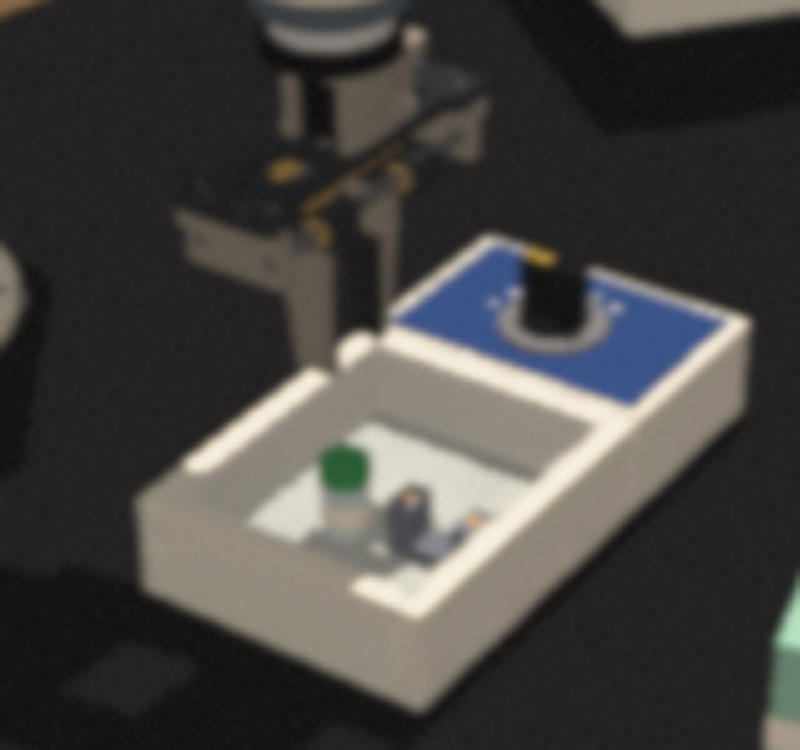

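Request:
apply_moves(motion=[[[0.001, 0.04, 0.0], [0, 0, 0.3], 0.4], [[0.002, 0.1, 0.0], [0, 0, 0.6], 0.4], [[0.003, 0.16, 0.0], [0, 0, 1], 0.4], [[0.004, 0.22, 0.01], [0, 0, 1.4], 0.4], [[0.005, 0.28, 0.03], [0, 0, 1.9], 0.4], [[0.006, 0.34, 0.045], [0, 0, 1.93], 0.4], [[0.007, 0.4, 0.055], [0, 0, 1.93], 0.4], [[0.007, 0.442, 0.06], [0, 0, 1.93], 0.4]])

```text
time_s: 14.9
position: [0.5316, -0.3897, 0.0569]
tool_rot: [1.0, -0.001, -0.001, -0.001]
contact_force: [1.0, -0.5, -1.0]
gripper_width: 0.402
```

Request:
apply_moves(motion=[[[0, 0, 0], [0, 0, 0], 0.4], [[0, 0, 0], [0, 0, 0], 0.4]])

```text
time_s: 15.15
position: [0.5316, -0.3866, 0.0583]
tool_rot: [1.0, -0.0, -0.001, -0.001]
contact_force: [0.4, 1.0, 0.4]
gripper_width: 0.402
```

```bash
python3 -c "
from h import *
go(.5347,-.388,-.006,0)
s=ctrl.camera('scene'); crop(s,90,210,210,330,5,'pics/s12.png')
c=ctrl.camera('top'); crop(c,390,190,490,290,5,'pics/t12.png')
"
```

```text
t 15.15 pos [ 0.5316 -0.3866  0.0583] w 0.402 F [0.39 1.01 0.42]
shift [0.0032 0.0015 0.0643] rot [-0.023  0.026 -0.008] dist 0.064
```

View pics/s12.png

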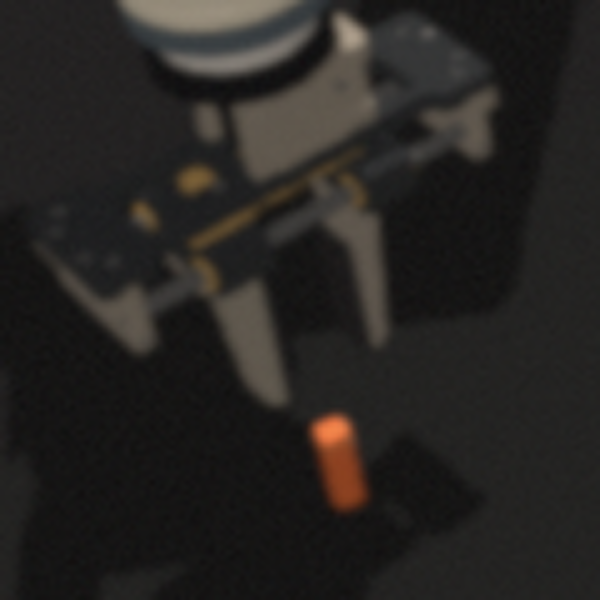

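Fingers straddle the cuvette (top at crop 333,430) and are centred on it; descend and grip.

Request:
apply_moves(motion=[[[0.002, 0.001, 0.025], [0, 0, 0], 0.4], [[0.002, 0.001, 0.05], [0, 0, 0], 0.4], [[0.002, 0.001, 0.064], [0, 0, 0], 0.4], [[0.002, 0.001, 0.064], [0, 0, 0], 0.3], [[0.002, 0.001, 0.064], [0, 0, 0], 0.15], [[0.002, 0.001, 0.064], [0, 0, 0], 0.05], [[0.002, 0.001, 0.064], [0, 0, 0], 0.05], [[0.002, 0.001, 0.064], [0, 0, 0], 0.05]])

```text
time_s: 16.25
position: [0.5354, -0.3893, -0.0031]
tool_rot: [1.0, -0.0, 0.001, 0.0]
contact_force: [-0.1, 0.4, 5.2]
gripper_width: 0.138
```

```bash
python3 -c "
from h import *
p=W(-.060,-.015)
s=ctrl.camera('scene'); crop(s,90,210,210,330,5,'pics/s13.png')
go(*p,.11,.168)
"
```

```text
t 16.3 pos [ 0.5354 -0.3893 -0.0031] w 0.136 F [-0.3   1.18  6.12]
shift [-0.1208 -0.4293 -0.1136] rot [ 0.01  -0.014 -1.931] dist 0.46
```

View pics/s13.png

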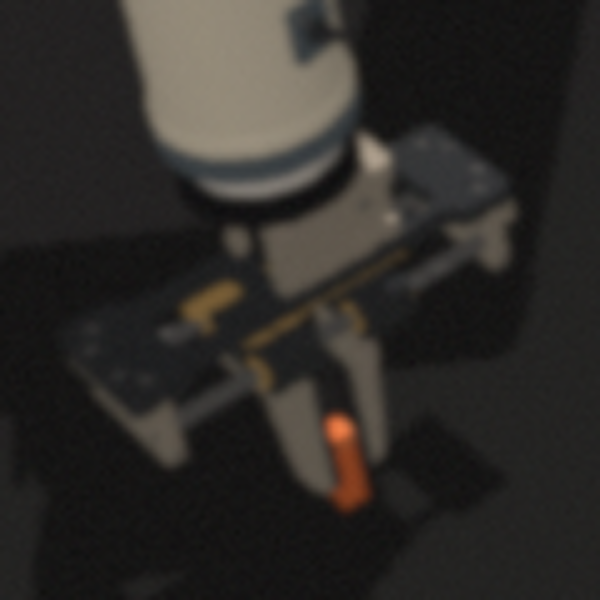

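Request:
apply_moves(motion=[[[0, 0, -0.03], [0, 0, 0], 0.05], [[-0.005, -0.01, -0.085], [0, 0, 0], 0.05], [[-0.02, -0.06, -0.113], [0, 0, -0.3], 0.05], [[-0.037, -0.12, -0.113], [0, 0, -0.6], 0.05], [[-0.053, -0.18, -0.113], [0, 0, -0.9], 0.05], [[-0.07, -0.24, -0.113], [0, 0, -1.2], 0.05], [[-0.087, -0.3, -0.113], [0, 0, -1.5], 0.05], [[-0.104, -0.36, -0.113], [0, 0, -1.93], 0.05]])

```text
time_s: 17.3
position: [0.4302, -0.0273, 0.1092]
tool_rot: [0.996, 0.084, 0.0, 0.0]
contact_force: [0.9, 0.8, 0.6]
gripper_width: 0.138
```

```bash
python3 -c "
from h import *
p=W(-.060,-.015)
go(*p,.11,.168)
"
```

```text
t 17.3 pos [ 0.4302 -0.0273  0.1092] w 0.138 F [0.86 0.76 0.63]
shift [-0.004  -0.0691 -0.0008] rot [ 0.001 -0.009  0.005] dist 0.069
```

Request:
apply_moves(motion=[[[-0.003, -0.04, 0], [0, 0, 0], 0.05], [[-0.004, -0.068, 0], [0, 0, 0], 0.05], [[-0.004, -0.068, 0], [0, 0, 0], 0.05]])

```text
time_s: 17.68
position: [0.4152, 0.0387, 0.1091]
tool_rot: [0.996, 0.085, 0.0, -0.0]
contact_force: [-0.6, 0.5, 0.5]
gripper_width: 0.136
```

```bash
python3 -c "
from h import *
p=W(-.060,-.015)
go(*p,.0235,.168)
s=ctrl.camera('scene'); crop(s,200,100,360,250,5,'pics/s14.png')
"
```

```text
t 17.68 pos [0.4152 0.0387 0.1091] w 0.136 F [-0.64  0.5   0.46]
shift [-0.0004 -0.0016  0.0856] rot [-0.    -0.003  0.033] dist 0.086
```

View pics/s14.png

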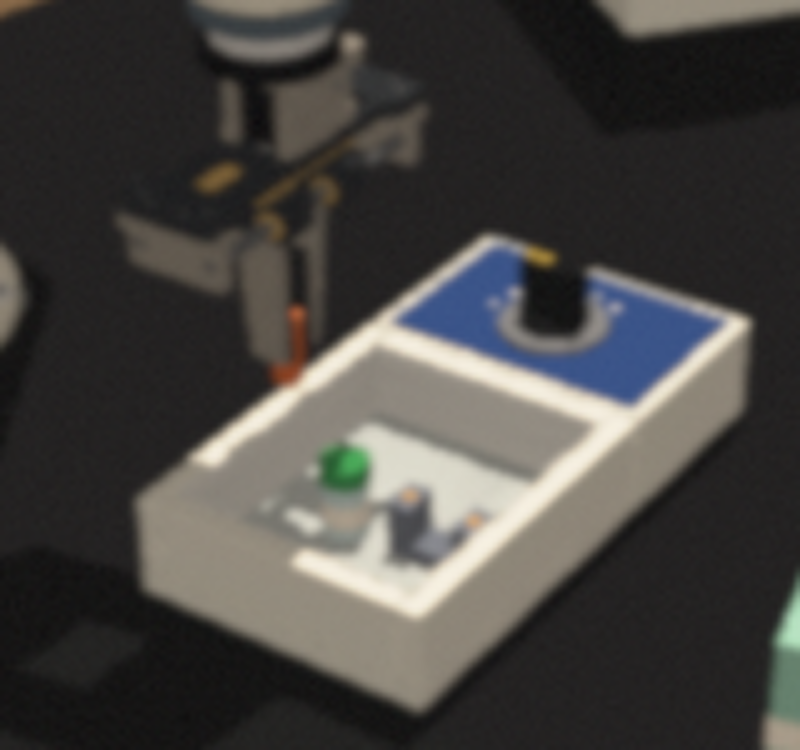

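Request:
apply_moves(motion=[[[0, 0, 0.025], [0, 0, 0], 0.05], [[0, 0, 0.055], [0, 0, 0], 0.05], [[0, 0, 0.077], [0, 0, 0], 0.05], [[0, 0, 0.083], [0, 0, 0], 0.05], [[0, 0, 0.085], [0, 0, 0], 0.05], [[0, 0, 0.085], [0, 0, 0], 0.05]])

```text
time_s: 18.48
position: [0.4162, 0.0373, 0.0245]
tool_rot: [0.996, 0.084, 0.001, 0.0]
contact_force: [0.3, 0.3, 0.1]
gripper_width: 0.134
```

```bash
python3 -c "
from h import *
p=W(-.060,-.015)
go(*p,.0235,.168)
s=ctrl.camera('scene'); crop(s,200,100,360,250,5,'pics/s15.png')
"
```

```text
t 18.48 pos [0.4162 0.0373 0.0245] w 0.134 F [0.33 0.26 0.11]
shift [-0.0011 -0.0031  0.001 ] rot [ 0.001 -0.012 -0.004] dist 0.003
```

View pics/s15.png

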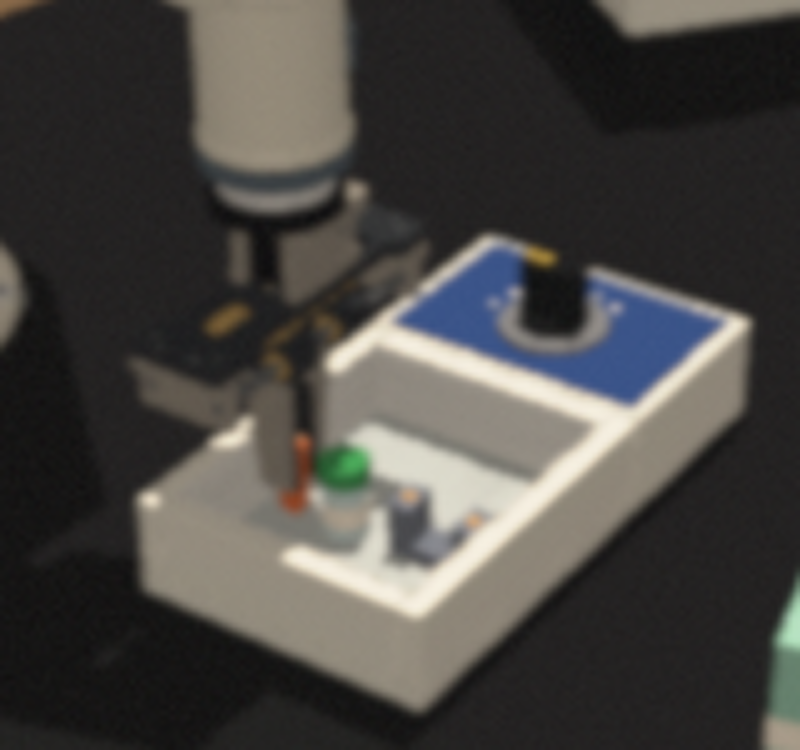

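Request:
apply_moves(motion=[[[0, 0, 0.001], [0, 0, 0], 0.05], [[0, 0, 0.002], [0, 0, 0], 0.05], [[0, 0, 0.002], [0, 0, 0], 0.3], [[0, 0, 0.002], [0, 0, 0], 0.3], [[0, 0, 0.002], [0, 0, 0], 0.3], [[0, 0, -0.03], [0, 0, 0], 0.3], [[0, 0, -0.07], [0, 0, 0], 0.3], [[0, 0, -0.11], [0, 0, 0], 0.3]])

```text
time_s: 19.52
position: [0.4153, 0.0375, 0.135]
tool_rot: [0.996, 0.084, -0.0, 0.0]
contact_force: [0.5, 0.0, -0.3]
gripper_width: 0.299
```

```bash
python3 -c "
from h import *
p=W(0,.168);print(p)
go(*p,.145,.168+np.pi); print(ctrl.get_state()['joint_pos'])
s=ctrl.camera('scene'); crop(s,200,100,360,250,5,'pics/s16.png')
c=ctrl.camera('top'); crop(c,90,210,300,370,3,'pics/t16.png')
"
```

```text
[0.44320858 0.23063475]
t 19.52 pos [0.4153 0.0375 0.135 ] w 0.299 F [ 0.48  0.04 -0.3 ]
shift [ 0.0598 -0.1857 -0.01  ] rot [-9.0000e-03 -1.0000e-03 -3.5999e+01] dist 0.195
[ 8.64475112e-02  9.70224482e-02  2.11209014e+00 -9.98115098e-06
  9.32969647e-01  1.48917217e+00]
```

View pics/s16.png

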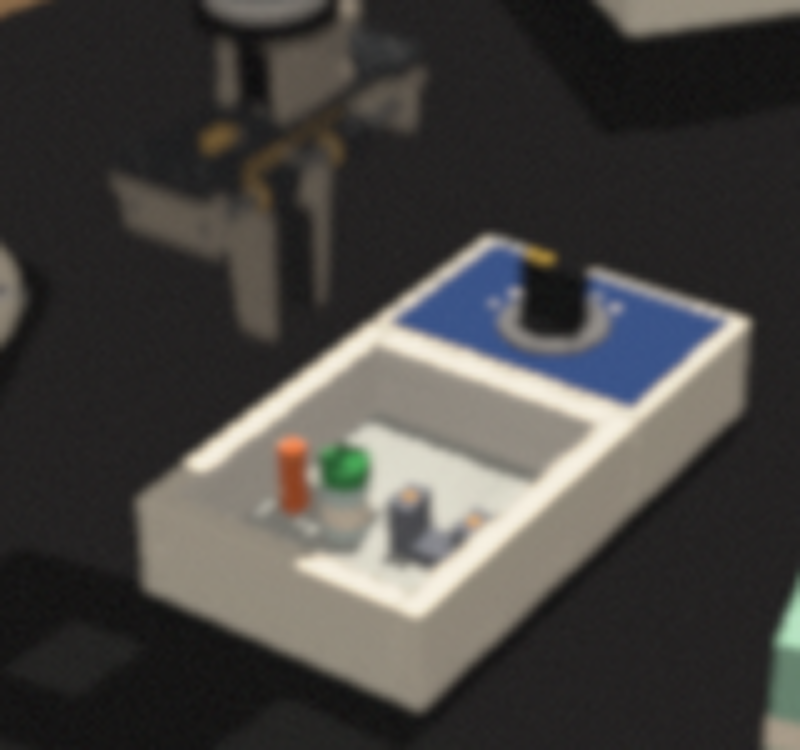

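View pics/t16.png

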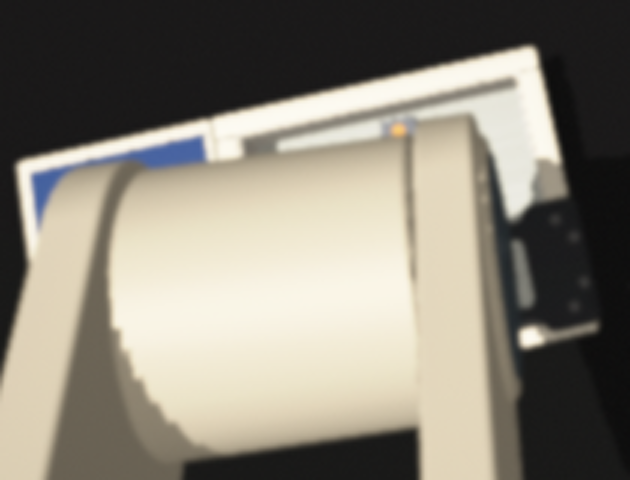

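Request:
apply_moves(motion=[[[0.0, -0.0, -0.01], [0, 0, -2], 0.5], [[0.01, -0.03, -0.01], [0, 0, -4], 0.5], [[0.02, -0.06, -0.01], [0, 0, -6], 0.5], [[0.03, -0.09, -0.01], [0, 0, -8], 0.5], [[0.04, -0.12, -0.01], [0, 0, -10], 0.5], [[0.05, -0.15, -0.01], [0, 0, -12], 0.5], [[0.06, -0.186, -0.01], [0, 0, -14], 0.5], [[0.06, -0.186, -0.01], [0, 0, -16], 0.5]])

```text
time_s: 20.62
position: [0.4435, 0.2329, 0.1428]
tool_rot: [0.707, 0.708, -0.0, -0.0]
contact_force: [-0.3, 0.2, 0.1]
gripper_width: 0.503
```

Request:
apply_moves(motion=[[[0, 0, 0], [0, 0, -2], 0.5], [[0, 0, 0], [0, 0, -4], 0.5], [[0, 0, 0], [0, 0, -6], 0.5], [[0, 0, 0], [0, 0, -8], 0.5], [[0, 0, 0], [0, 0, -10], 0.5], [[0, 0, 0], [0, 0, -12], 0.5], [[0, 0, 0], [0, 0, -14], 0.5], [[0, 0, 0], [0, 0, -16], 0.5]])

```text
time_s: 21.62
position: [0.4431, 0.2306, 0.1427]
tool_rot: [0.088, 0.996, -0.0, -0.001]
contact_force: [-0.5, -0.1, -0.7]
gripper_width: 0.502
```

```bash
python3 -c "
from h import *
p=W(0,.168);print(p)
go(*p,.11,.168+np.pi); print(ctrl.get_state()['joint_pos'])
s=ctrl.camera('scene'); crop(s,240,80,360,190,6,'pics/s17.png')
"
```

```text
[0.44320858 0.23063475]
t 21.62 pos [0.4431 0.2306 0.1427] w 0.502 F [-0.49 -0.13 -0.68]
shift [-0.0002  0.      0.0327] rot [-0.008 -0.015 -3.933] dist 0.033
[ 4.76944243e-01  2.15743979e-01  1.94418401e+00  7.78312388e-06
  9.83128136e-01 -9.18620697e-01]
```

View pics/s17.png

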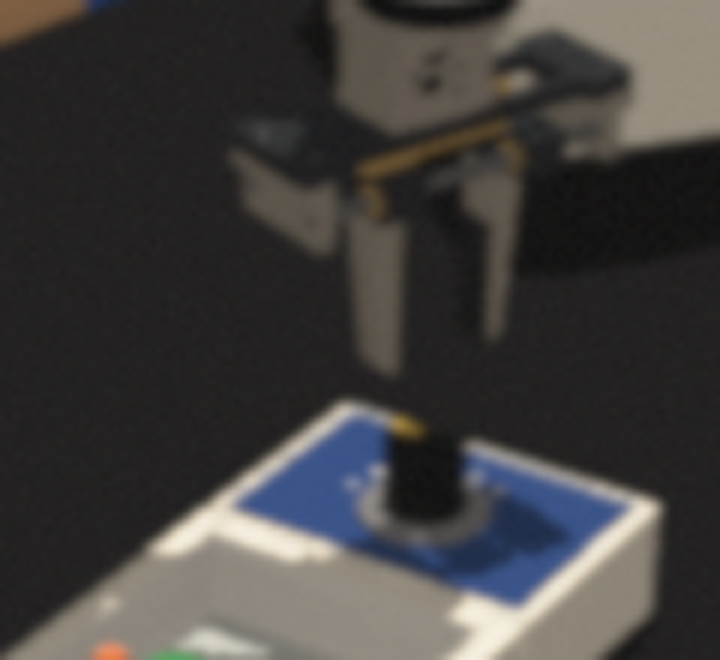

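```bash
python3 -c "
from h import *
s=ctrl.camera('scene')
f=lambda u,v,z: ray(s,240+u/6-.42,80+v/6-.42,z).round(4)
print(f(439,352,.161), f(426,430,.1195),f(425,505,.0875))
m=cv2.cvtColor(s['frame'],cv2.COLOR_BGR2GRAY)
cv2.imwrite('pics/s18.png',cv2.resize(np.clip(s['frame'][125:185,275:350].astype(float)*1.8,0,255).astype(np.uint8),None,fx=10,fy=10,interpolation=cv2.INTER_CUBIC))
"
```

```text
[0.4401 0.2445 0.161 ] [0.4387 0.2378 0.1195] [0.4514 0.2239 0.0875]
```

View pics/s18.png

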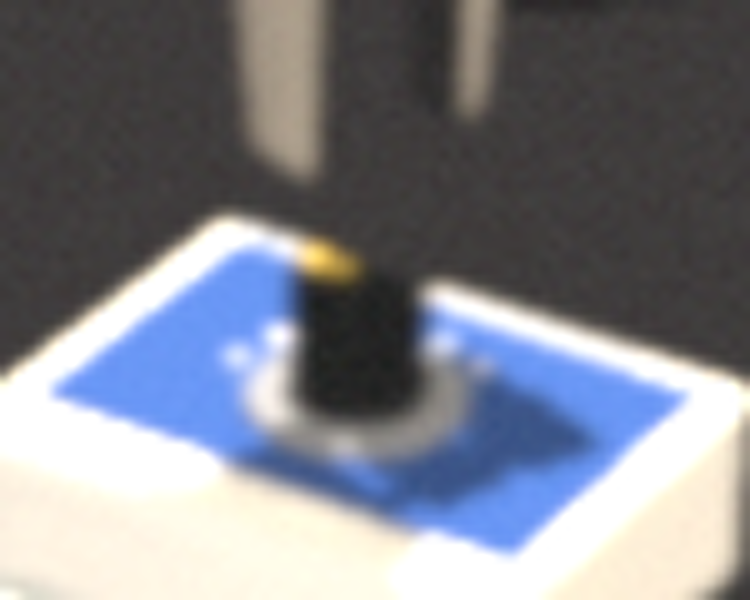

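```bash
python3 -c "
from h import *
s=ctrl.camera('scene'); st=ctrl.get_state()
p=st['position'].copy(); p[2]+=.0185; print('tip proj',proj(s,p), 'meas ~312.4,~139.5')
for dy in (-.003,0,.0035): print(dy, proj(s,[.4432,.2306+dy,.0875]),proj(s,[.4432,.2306+dy,.1195]))
"
```

```text
tip proj [310.35201731 140.10594106] meas ~312.4,~139.5
-0.003 [309.19938147 162.29729765] [309.38595762 153.02951765]
0 [309.87232489 161.91898794] [310.06743524 152.65669771]
0.0035 [310.65554265 161.47868512] [310.86056095 152.22279779]
```

Request:
apply_moves(motion=[[[0, 0, 0], [0, 0, -2], 0.5], [[0, 0, 0.02], [0, 0, -3.93], 0.5], [[0, 0, 0.04], [0, 0, -3.93], 0.5], [[0, 0, 0.055], [0, 0, -3.93], 0.5], [[0, 0, 0.065], [0, 0, -3.93], 0.5], [[0, 0, 0.069], [0, 0, -3.93], 0.5], [[0, 0, 0.069], [0, 0, -3.93], 0.5]])

```text
time_s: 22.65
position: [0.4437, 0.231, 0.0749]
tool_rot: [-0.081, 0.997, 0.0, 0.0]
contact_force: [0.2, 0.3, -0.6]
gripper_width: 0.5
```

```bash
python3 -c "
from h import *
p=W(0,.168);print(p)
go(*p,.074,.168+np.pi); print(ctrl.get_state()['joint_pos'])
s=ctrl.camera('scene'); crop(s,270,110,350,180,9,'pics/s19.png')
"
```

```text
[0.44320858 0.23063475]
t 22.65 pos [0.4437 0.231  0.0749] w 0.5 F [ 0.21  0.26 -0.64]
shift [ 0.0006 -0.0003  0.0009] rot [ 0.     0.    -0.075] dist 0.001
[ 4.76965357e-01  3.12867901e-01  1.99846491e+00  1.90614656e-05
  8.30229800e-01 -1.25532316e+00]
```

View pics/s19.png

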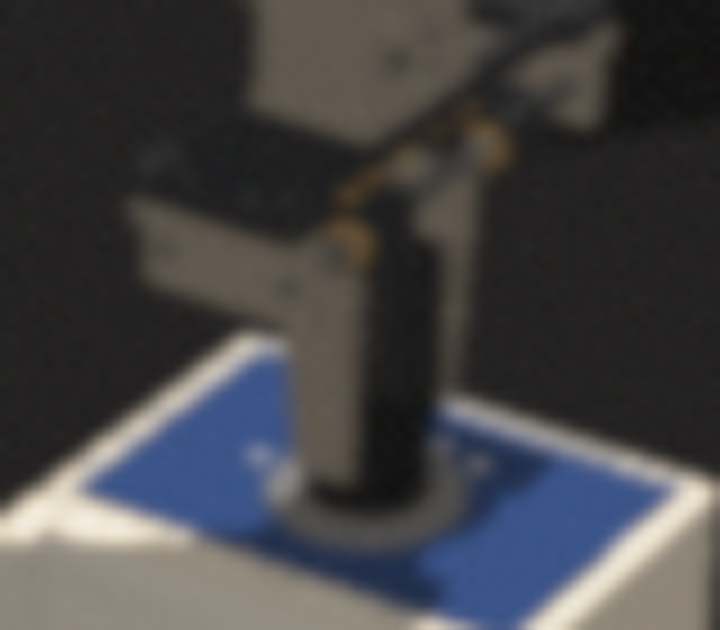

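Fingers straddle the bar, tips just above the disc. Close and read the force.

Request:
apply_moves(motion=[[[0, 0, 0], [0, 0, 0], 0.35], [[0, 0, 0], [0, 0, 0], 0.2], [[0, 0, 0], [0, 0, 0], 0.1], [[0, 0, 0], [0, 0, 0], 0.05], [[0, 0, 0], [0, 0, 0], 0.05], [[0, 0, 0], [0, 0, 0], 0.05]])

```text
time_s: 23.45
position: [0.444, 0.229, 0.0751]
tool_rot: [-0.082, 0.997, -0.002, 0.0]
contact_force: [3.5, -12.1, 4.3]
gripper_width: 0.147
```

```bash
python3 -c "
from h import *
for i in range(3):
  s=ctrl.get_state(); ctrl.camera('top'); print(s['contact_force'].round(2),s['wrist_torque'].round(3),s['position'].round(4),s['gripper_width'])
go(.4432,.2306,.0735,.168+np.pi)
"
```

```text
[  3.48 -12.09   4.29] [-2.086 -0.669  0.105] [0.444  0.229  0.0751] 0.14737118236457114
[  3.73 -10.78   4.77] [-2.044 -0.714  0.124] [0.444  0.229  0.0751] 0.14807980591257855
[  2.48 -11.01   5.21] [-2.032 -0.689  0.055] [0.444  0.229  0.0752] 0.14925602144023892
t 23.6 pos [0.444  0.229  0.0751] w 0.149 F [  2.38 -11.68   4.76]
shift [0.0005 0.0017 0.0016] rot [-0.036 -0.001 -0.054] dist 0.002
```

Request:
apply_moves(motion=[[[0, -0.001, 0], [0, 0, 0], 0.05], [[0, -0.002, 0], [0, 0, 0], 0.05], [[0, -0.002, 0], [0, 0, 0], 0.05]])

```text
time_s: 23.98
position: [0.444, 0.2289, 0.0751]
tool_rot: [-0.081, 0.997, -0.0, 0.0]
contact_force: [-0.4, -3.2, 5.4]
gripper_width: 0.144
```

```bash
python3 -c "
from h import *
s=ctrl.get_state(); print(s['contact_force'].round(2),s['wrist_torque'].round(3),s['position'].round(4),s['gripper_width'])
go(.4432,.2306,.0735,.168+np.pi)
"
```

```text
[-0.43 -3.18  5.4 ] [-0.446 -0.077  0.046] [0.444  0.2289 0.0751] 0.143913250876972
t 23.98 pos [0.444  0.2289 0.0751] w 0.144 F [-0.43 -3.18  5.4 ]
shift [0.0006 0.0018 0.0016] rot [-0.001  0.002 -0.069] dist 0.003
```

Request:
apply_moves(motion=[[[0, -0.0007, 0], [0, 0, 0.5], 0.05], [[0, -0.0007, 0], [0, 0, 1.2], 0.05], [[0, -0.0007, 0], [0, 0, 2], 0.05], [[0, -0.0007, 0], [0, 0, 2.9], 0.05], [[0, -0.0007, 0], [0, 0, 3.8], 0.05], [[0, -0.0007, 0], [0, 0, 4.5], 0.05], [[0, -0.0007, 0], [0, 0, 4.8], 0.05], [[0, -0.0007, 0], [0, 0, 4.8], 0.05]])

```text
time_s: 24.98
position: [0.4441, 0.2285, 0.0751]
tool_rot: [0.128, 0.992, 0.0, 0.0]
contact_force: [-1.0, -1.3, 4.6]
gripper_width: 0.154
```

```bash
python3 -c "
from h import *
s=ctrl.get_state(); print(s['contact_force'].round(2),s['wrist_torque'].round(3),s['position'].round(4),s['gripper_width'])
go(.4436,.2284,.0735,.168+np.pi-1.257)
s=ctrl.camera('scene'); crop(s,270,110,350,180,9,'pics/s20.png')
"
```

```text
[-1.03 -1.29  4.56] [-0.181  0.027  0.065] [0.4441 0.2285 0.0751] 0.15367027080546608
t 24.98 pos [0.4441 0.2285 0.0751] w 0.154 F [-1.03 -1.29  4.56]
shift [ 0.0004 -0.0002  0.0016] rot [ 3.000e-03 -0.000e+00  9.532e+00] dist 0.002
```

View pics/s20.png

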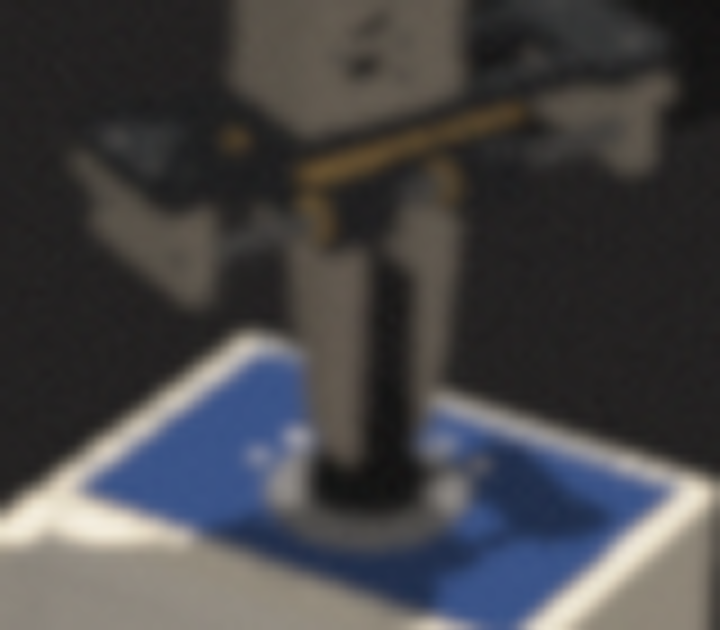

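Request:
apply_moves(motion=[[[0, 0, 0], [0, 0, 0.5], 0.05], [[0, 0, 0], [0, 0, 1.2], 0.05], [[0, 0, 0], [0, 0, 2], 0.05], [[0, 0, 0], [0, 0, 2.9], 0.05], [[0, 0, 0], [0, 0, 3.8], 0.05], [[0, 0, 0], [0, 0, 4.5], 0.05], [[0, 0, 0], [0, 0, 4.8], 0.05], [[0, 0, 0], [0, 0, 4.8], 0.05]])

```text
time_s: 26.02
position: [0.4439, 0.2282, 0.0751]
tool_rot: [0.332, 0.943, -0.0, -0.0]
contact_force: [-2.1, -2.9, 5.0]
gripper_width: 0.147
```

```bash
python3 -c "
from h import *
s=ctrl.get_state(); print(s['contact_force'].round(2),s['wrist_torque'].round(3),s['position'].round(4),s['gripper_width'])
go(.4436,.2284,.0735,.168+np.pi-1.257)
s=ctrl.camera('scene'); crop(s,270,110,350,180,9,'pics/s21.png')
"
```

```text
[-2.06 -2.92  5.05] [-0.553  0.098  0.048] [0.4439 0.2282 0.0751] 0.14701468446526608
t 26.02 pos [0.4439 0.2282 0.0751] w 0.147 F [-2.06 -2.92  5.05]
shift [ 0.0004 -0.      0.0016] rot [-5.000e-03  2.000e-03  4.735e+00] dist 0.002
```

View pics/s21.png

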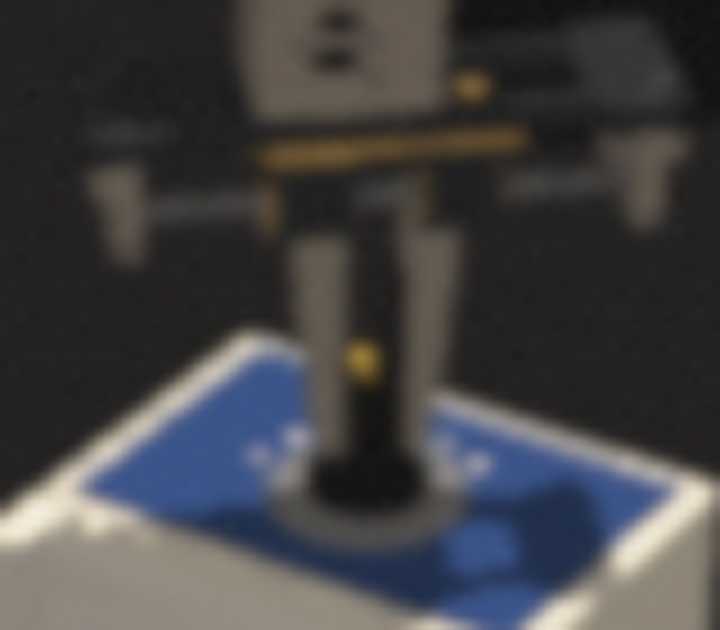

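Bar follows the fingers, yellow line now visible between the pads at (363,360). Last 24°.

Request:
apply_moves(motion=[[[0, 0, 0], [0, 0, 0.5], 0.05], [[0, 0, 0], [0, 0, 1.2], 0.05], [[0, 0, 0], [0, 0, 2], 0.05], [[0, 0, 0], [0, 0, 2.9], 0.05], [[0, 0, 0], [0, 0, 3.8], 0.05], [[0, 0, 0], [0, 0, 4.4], 0.05], [[0, 0, 0], [0, 0, 4.8], 0.05], [[0, 0, 0], [0, 0, 4.8], 0.05]])

```text
time_s: 27.08
position: [0.4436, 0.2279, 0.0751]
tool_rot: [0.52, 0.854, -0.001, -0.0]
contact_force: [-1.7, -3.9, 8.0]
gripper_width: 0.149
```

```bash
python3 -c "
from h import *
s=ctrl.get_state(); print(s['contact_force'].round(2),s['wrist_torque'].round(3),s['position'].round(4),s['gripper_width'],s['joint_pos'])
go(.4436,.2284,.0735,.168+np.pi-1.257)
s=ctrl.camera('scene'); crop(s,270,110,350,180,9,'pics/s22.png');crop(s,200,100,360,250,5,'pics/s23.png')
c=ctrl.camera('top'); crop(c,90,210,300,370,3,'pics/t22.png')
"
```

```text
[-1.74 -3.88  8.04] [-0.72   0.284  0.08 ] [0.4436 0.2279 0.0751] 0.14864211929598603 [ 4.71892854e-01  3.11139584e-01  2.00059380e+00 -4.83146465e-04
  8.30845980e-01 -3.81315826e-03]
t 27.07 pos [0.4436 0.2279 0.0751] w 0.149 F [-1.74 -3.88  8.04]
shift [0.0004 0.0002 0.0016] rot [-0.011  0.004 -0.066] dist 0.002
```

View pics/s22.png

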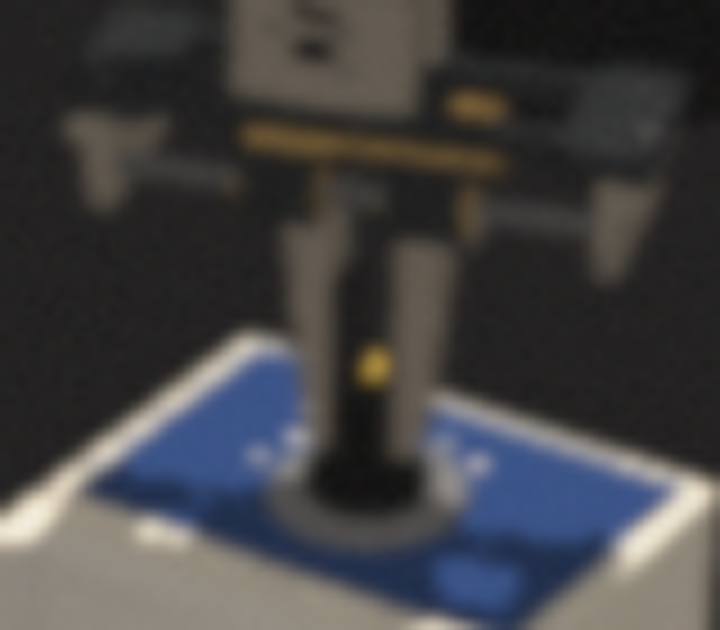

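View pics/s23.png

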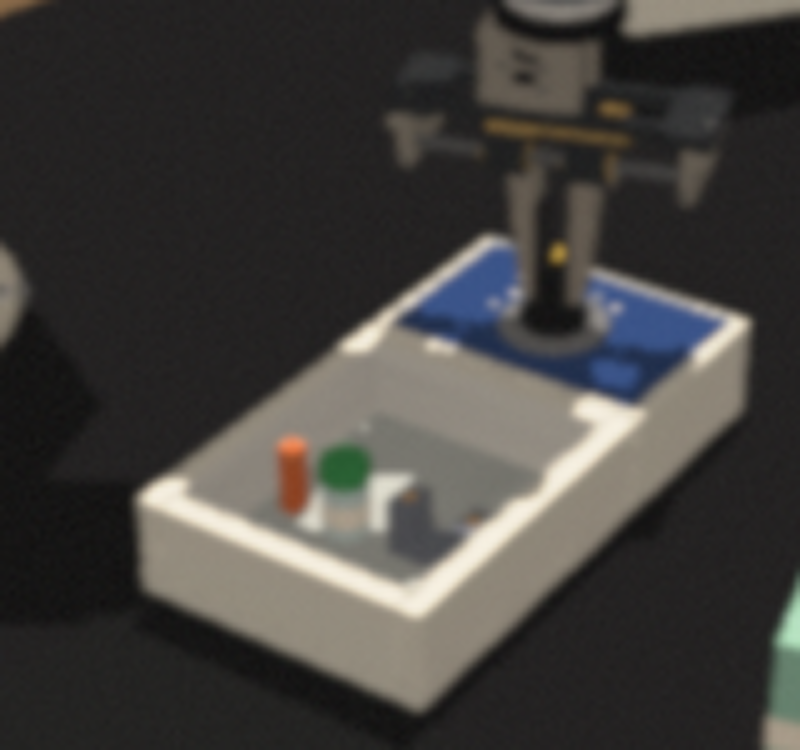

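View pics/t22.png

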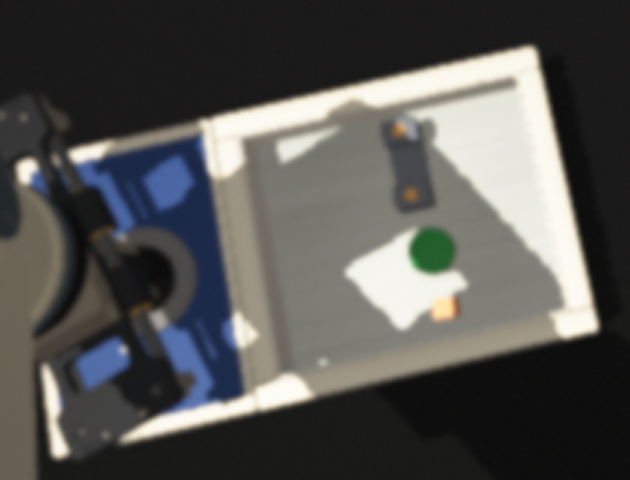

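Request:
apply_moves(motion=[[[0, 0, 0], [0, 0, 0], 0.05], [[0, 0, 0], [0, 0, 0], 0.05], [[0, 0, 0], [0, 0, 0], 0.05]])

```text
time_s: 27.55
position: [0.4437, 0.228, 0.0751]
tool_rot: [0.52, 0.854, -0.0, -0.0]
contact_force: [-2.1, -3.7, 7.8]
gripper_width: 0.148
```

```bash
python3 -c "
from h import *
s=ctrl.camera('scene')
im=s['frame'][135:165,295:325].astype(int); m=(im[...,2]>im[...,0]+45)&(im[...,1]>80); ys,xs=np.nonzero(m); print('yellow',xs.mean()+295,ys.mean()+135,m.sum(), ray(s,xs.mean()+295,ys.mean()+135,.1195))
for a in (1.05,1.257,1.45):
  t=.168+np.pi-a
  for r in (.013,.017): print(a,r,proj(s,[.4436+r*np.cos(t),.2284+r*np.sin(t),.1195]).round(1))
st=ctrl.get_state(); print(st['time_s'],st['contact_force'].round(2),st['gripper_width'],st['qvel'].round(4)); go(.4436,.2284,.0735,.168+np.pi-1.257)
f=s['frame'].copy(); cv2.imwrite('pics/full.png',f)
"
```

```text
yellow 311.3 150.3 10 [0.43650945 0.24342801 0.1195    ]
1.05 0.013 [309.9 150.8]
1.05 0.017 [310.  150.1]
1.257 0.013 [310.8 150.9]
1.257 0.017 [311.1 150.2]
1.45 0.013 [311.6 151. ]
1.45 0.017 [312.1 150.4]
27.6 [-2.05 -4.25  7.47] 0.146903173453899 [-0.0004  0.0007 -0.0011 -0.0003 -0.001   0.0001]
t 27.6 pos [0.4436 0.228  0.0751] w 0.147 F [-2.05 -4.25  7.47]
shift [0.0004 0.0002 0.0016] rot [-0.011  0.004 -0.06 ] dist 0.002
```

View pics/full.png

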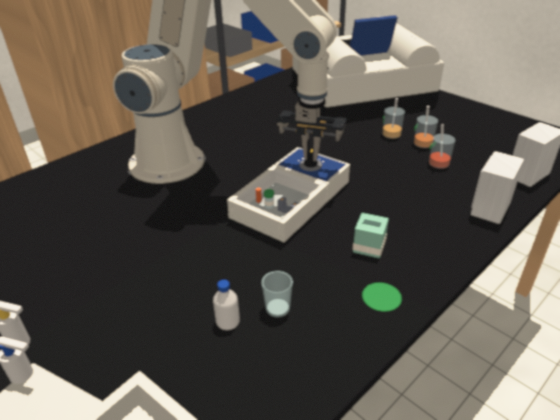

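```bash
python3 -c "
from plant import ctrl
print(ctrl.hand_in())"
```

```text
the job is handed in; nothing more can be done
None
```

All three pieces are standing in the cleaner's tub. The dial has been turned clockwise three clicks and is still held at the yellow mark. I handed the job in at about 27.6 s of the 69 s allowed; it reports no verdict.

**Placing:** I lowered the holder, then the vial, then the cuvette to within a millimetre or two of the tub floor before letting go. The pictures after release show all three upright inside the walls. The first grip on the holder missed and closed in its gap; I gripped it again lower down.

**Dial:** I turned the dial 24° per move in three moves. There is no direct reading of its angle. The tool's turn puts it 0.3° past the third stop, and the yellow line's pixel position fits 1.257 rad, but that pixel check is only good to about 0.1 rad. The fingers are closed on the bar at 13.5 mm against its nominal 14 mm, and the arm is at rest.

**Bystanders:** The beaker, bottle and carton look unmoved in the last picture; I judged that by eye.

**Checks that disagreed:**
- **Finger length:** The real fingertips sit about 18.5 mm above the reported TCP. The picture showed this, and so did a descent to a reported height of −18 mm without touching the bench. I corrected every height for it.
- **Cleaner position:** The two cameras placed the cleaner about 6 mm apart in y. I used the mean, then moved about 2.7 mm at the dial to reduce the sideways force. About 4–5 N sideways and 7–8 N vertical force remained at the end.

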